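# Book in the loan-equipment cases and stack them on the sloping rack

## Robot

A 6-joint arm with a two-finger parallel gripper is mounted at the origin on the work surface. World frame = base frame: x ahead of the robot, y to its left, z up, the work surface at z = 0. Lengths are in mm, angles in rad, forces in N, time in s.
With the tool pointing down it reaches from about 300 to 775 mm from the base axis. Payload 14.6 kg.
Tool frame: the origin (TCP) lies midway between the tips of the shut fingers; the grasp point (between the pads) lies 19 mm behind it; z points along the fingers, y is the direction in which the jaws open and shut (so a half turn about z gives the same grasp; the last joint's range is limited). The gripper opens to 94 mm and grips with 3 to 60 N. Pads are 16 mm wide; open, the fingers measure 119 mm over their backs; the gripper's body (75 mm by 177 mm) begins 78 mm behind the grasp point.
Start: joints at [-1.336, 0.3, 1.521, -0, 1.321, -0.067], TCP at [163.475, -525.133, 182.946] pointing down, gripper open.
Joint ranges: [-3.03, 3.03], [-0.79, 2.21], [0.23, 2.52], [-1.04, 4.18], [0, 3.07], [-2.55, 2.55]. Speed limits (rad/s): [2.22, 2.22, 2.57, 3.14, 3.14, 3.14].

## Interface

Orientations are given as [roll, pitch, yaw] about the fixed x, y, z axes, in that order (R = Rz(yaw) Ry(pitch) Rx(roll)).
In Python, from cell import manip gives the robot as it stands.
- The arm moves only by the tool play_rows, never from a script. Its argument "commands" is a list of rows, each an object of numbers: "x", "y", "z": the shift along the tool's x, y, z in m; "wx", "wy", "wz": the turn, a rotation vector about the tool's x, y, z in degrees; "grip": the opening, from 0 (shut) to 1 (fully open). In form: [{"x": .., "y": .., "z": .., "wx": .., "wy": .., "wz": .., "grip": ..}, ...]. A call has 1 to 20 rows; each row shifts and turns the commanded pose from where the row before left it, along the tool's axes as they then stand; what a row does not reach is not made up. A row lasts 1/8 s, in which the tool goes at most 62.5 mm and 10.7 degrees, less where a joint would pass 70% of its speed; a pose out of reach is approached as far as the arm can. A call is refused whole if a number of a shift passes 0.0625 or a number of a turn 10.7, either way. A call with a gripper value outside its range is refused whole. The fingers move at their own pace and stop on an object; "squeeze" is the grip in N (left out, the last holds). Time passes only in rows, so rows that do not move let the fingers close. It gives the time, the measured TCP pose, the force and the opening at its end, in the units of the state.
- manip.read_state(): the state, without advancing time (a new reading comes with each control period).
- manip.camera(name): name is "scene" or "top" or "wrist"; returns (picture, depth): 400x640x3 uint8, red, green, blue; 400x640 float32, mm along the optical axis (not along the pixel's ray), 0 where there is no reading.
- manip.camera_info(name): a dict with "intrinsics" (3x3 intrinsics, pixels), "camera_from_world" (4x4, takes a point from world to camera coordinates); the wrist camera has in their place "tool_from_camera" (4x4, takes a point from camera to tool coordinates, whose origin is the TCP and whose axes are the flange's). Camera axes: x right, y up, looking along -z (the intrinsics and any distortion apply to the point x, -y, -z); pixel columns grow to the right and rows downward; lengths in mm; the calibration is good to about 2 mm. A picture is of the moment at which its call begins: read the wrist's pose just before it. camera_info takes no time and is no camera call.
- manip.sign_off(): hands the job in, once; it reports no verdict.
The state is a dict: "clock": time; "joints": joint angles; "qd": joint speeds; "effort": joint torques, N m; "eef_pos": TCP position; "eef_rot": TCP orientation; "wrist_force": force on the tool from outside, world axes, zero at the start; "moment": the same for the moment, N m; "finger_gap": finger opening in mm.
Only numpy, scipy, OpenCV 4.12 (cv2) and the standard library are available. Lean on these libraries where they do the work, as an engineer would, in place of code of your own. Each camera call takes 0.05 s, during which the arm holds its last target.

## Task

Book the returned equipment cases in to the rack: take the reader baton from its base and press its nose gently for a second on the steel button at the front of the sloping rack, then on the one in the lid of each case, largest case first and then in order of size so that the log reads like the stack, and last on the download contact of the base, and stand the baton back in its pocket. Stack all the cases on the rack, lids up, largest at the bottom and each smaller one on the next larger, lengthwise down the slope, straight and centred on the bed, each lying flat with its short end right back against the backstop. Leave the bottle, the mug and the tape where they are.

Things in the scene. Friction and masses are not known exactly. Their poses are not given: they have to be found in the camera images.
- case_xl: hard plastic equipment case, dark grey with black latches on its long sides, a rounded box 146 long (its x) x 66 wide (its y) x 48 mm high (its z), about 420 g. Origin: centre of its underside, z up through the lid. The lid and underside are flat; a steel memory button lies flush in the lid near the +x end. Loose on the table, lid up; may be absent (None).
- case_xl_button (a point): centre of the 16 mm steel memory button, flush in the lid's top face of this case (48 mm above its underside, 46 mm from the centre along the case's +x)
- case_l: hard plastic equipment case, dark grey with black latches on its long sides, a rounded box 128 long (its x) x 62 wide (its y) x 43 mm high (its z), about 330 g. Origin: centre of its underside, z up through the lid. The lid and underside are flat; a steel memory button lies flush in the lid near the +x end. Loose on the table, lid up; may be absent (None).
- case_l_button (a point): centre of the 16 mm steel memory button, flush in the lid's top face of this case (43 mm above its underside, 37 mm from the centre along the case's +x)
- case_m: hard plastic equipment case, dark grey with black latches on its long sides, a rounded box 110 long (its x) x 58 wide (its y) x 38 mm high (its z), about 250 g. Origin: centre of its underside, z up through the lid. The lid and underside are flat; a steel memory button lies flush in the lid near the +x end. Loose on the table, lid up; may be absent (None).
- case_m_button (a point): centre of the 16 mm steel memory button, flush in the lid's top face of this case (38 mm above its underside, 28 mm from the centre along the case's +x)
- case_s: hard plastic equipment case, dark grey with black latches on its long sides, a rounded box 92 long (its x) x 54 wide (its y) x 34 mm high (its z), about 180 g. Origin: centre of its underside, z up through the lid. The lid and underside are flat; a steel memory button lies flush in the lid near the +x end. Loose on the table, lid up; may be absent (None).
- case_s_button (a point): centre of the 16 mm steel memory button, flush in the lid's top face of this case (34 mm above its underside, 19 mm from the centre along the case's +x)
- rack: fixed sloping rack of grey steel for stacking cases, long side down the slope, foot 235 x 114 mm, about 0.19 m high at the top of its backstop. Origin on the table under its middle; +x is towards its backstop
- rack_bed: the rack's bed, falling 0.26 rad to its backstop; frame tilted too. Origin: bed's top face at the foot of the backstop, mid-width, 22 mm above the table; x down the slope (backstop face at x = 0), y across, z square up from the bed. Bed x -165 to 0 mm, 112 mm wide, no side walls; backstop: two bars 14 mm wide at y = -18 and 18, square to the bed, 175 mm high. Cases do not slide down by themselves
- rack_button (a point): centre of the 16 mm steel button that identifies the rack, flush in the top of a level tab (34 x 44 mm) at the rack's front, the end away from the backstop, 56 mm above the table
- base: fixed charging and download base of the baton: grey block 112 (x) x 70 (y) x 52 mm high, origin at the centre of its underside. In its top, 26 mm from the centre towards -x, is a round pocket; 32 mm towards +x is the download contact
- base_pocket (a point): centre of the shelf inside the pocket on which the baton's shoulder stands, 22 mm above the table; above it the pocket is 30 mm in diameter and 30 mm deep up to the base's top (with a 3 mm chamfer at the mouth), below it a 20 mm hole leaves room for the nose
- base_contact (a point): centre of the top of the download contact, a 25 mm disc with a brass centre, 3 mm proud of the base's top, 55 mm above the table
- baton: the reader baton: a steel cylinder 26 mm in diameter and 120 mm long with a black grip band, 0.17 kg, standing upright in the base's pocket at the start, nose down. Origin: centre of its lower shoulder; z along its axis, up to the top end at 120 mm. Grip it across the diameter, about 88 mm above the shoulder (the base's top is 30 mm above the shoulder)
- baton_tip (a point): centre of the end face of the baton's brass nose (14 mm diameter), 16 mm below the shoulder. The nose is spring-loaded: it starts to yield at 2.5 N and is fully in after 6 mm at 5.5 N
- bottle: bystander: small drinks bottle, 58 mm diameter, 155 mm high, origin at the centre of its underside
- mug: bystander: white mug, 76 mm diameter, 88 mm high, origin at the centre of its underside
- tape: bystander: roll of parcel tape lying flat, 96 mm diameter, 48 mm high, origin at the centre of its underside
- baton_nose: the baton's spring-loaded nose, origin at the centre of the baton's shoulder while fully out
There are look-alikes about, which are no part of the job. What is shaped like the case_xl but red is not meant.

How it is judged:
By the outcome, as a careful person would: the job done as asked, in the order asked, and still so for the second after the job is handed in, with the robot touching nothing.
Of case_xl, case_l, case_m, case_s only 3 to 4 are there at a start; the rules pass over those that are not, and their reading is None.
At some moment in a run one of case_xl, case_l, case_m, case_s may be knocked a few centimetres aside while the robot is not near it.
It also fails if it takes over 210 s, if anything falls off the work surface, if the arm or the gripper's body presses on something with over 40 N, if the wrist force passes 120 N, or if a joint passes its speed limit or range.

## Working session

There is one attempt and no reset: what is moved stays moved. The work goes in short steps, Python scripts to look and compute and a tool call to move; the robot and the scene stay as the last step left them, time stands still between calls to the robot, and variables do not carry over. Pictures are saved under pics/ and viewed, and the job is handed in when it is done.

Besides the shell and the picture viewer there is one more tool, called after "Emit:" as name([rows], argument=value, ...), one row to a line, values as JSON. play_rows: Moves the arm, as the interface text tells. Its arguments: {"type":"object","properties":{"commands":{"type":"array"},"squeeze":{"type":"number"}},"required":["commands"]}

```bash
ls -la; mkdir -p pics
python3 - <<'E'
from cell import manip
import cv2
s=manip.read_state(); print(s)
for n in ("scene","top","wrist"):
    p,d=manip.camera(n); cv2.imwrite(f"pics/{n}0.png",p[:,:,::-1]); print(n,manip.camera_info(n),p.shape,(d>0).mean())
E
```

```text
total 12
drwxr-xr-x  3 agent agent 4096 Dec  7 15:42 .
drwxr-xr-x 23 root  root  4096 Dec  7 15:42 ..
drwxr-xr-x  2 agent agent 4096 Dec  7 15:42 pics
{'clock': 0.0, 'joints': array([-1.33559570e+00,  3.00495378e-01,  1.52156441e+00, -2.41939906e-05,
        1.32068804e+00, -6.65927387e-02]), 'qd': array([-0.00198445, -0.00051773, -0.00080274,  0.00138507,  0.00094322,
        0.00065189]), 'effort': array([ 1.72353277e-03, -5.31801581e+01, -3.52735054e+01,  7.08469329e-02,
        2.43713718e-02, -1.08839333e-04]), 'eef_pos': array([ 163.40725387, -524.87184973,  182.38007639]), 'eef_rot': array([-3.14043848e+00, -5.34868637e-05,  3.01799332e-01]), 'wrist_force': array([0.06008259, 0.43954904, 1.07786201]), 'moment': array([-0.01355218,  0.05129367, -0.02614844]), 'finger_gap': 94.0008932493448}
scene {'intrinsics': array([[389.12130943,   0.        , 317.11778954],
       [  0.        , 389.12130943, 197.51154244],
       [  0.        ,   0.        ,   1.        ]]), 'camera_from_world': array([[-8.20081579e-01,  5.72199105e-01, -7.37481046e-03,
         4.48168723e+02],
       [-4
[... 703 characters left out ...]
    -1.64619537e+03],
       [ 0.00000000e+00,  0.00000000e+00,  0.00000000e+00,
         1.00000000e+00]])} (400, 640, 3) 0.996171875
wrist {'intrinsics': array([[302.63128877,   0.        , 323.47225428],
       [  0.        , 302.63128877, 193.45454232],
       [  0.        ,   0.        ,   1.        ]]), 'tool_from_camera': array([[ 2.05463999e-04,  9.57225673e-01,  2.89342304e-01,
         8.39669277e+01],
       [ 9.99999971e-01, -2.33906736e-04,  6.37222411e-05,
         5.71986847e-02],
       [ 1.28675679e-04,  2.89342283e-01, -9.57225693e-01,
        -2.02518933e+02],
       [ 0.00000000e+00,  0.00000000e+00,  0.00000000e+00,
         1.00000000e+00]])} (400, 640, 3) 0.99607421875
```

View pics/scene0.png

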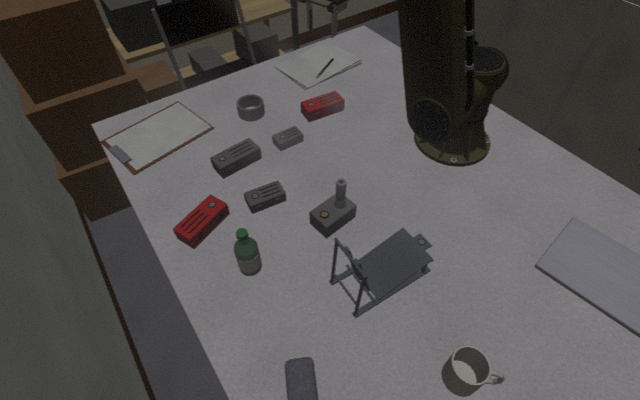

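View pics/top0.png

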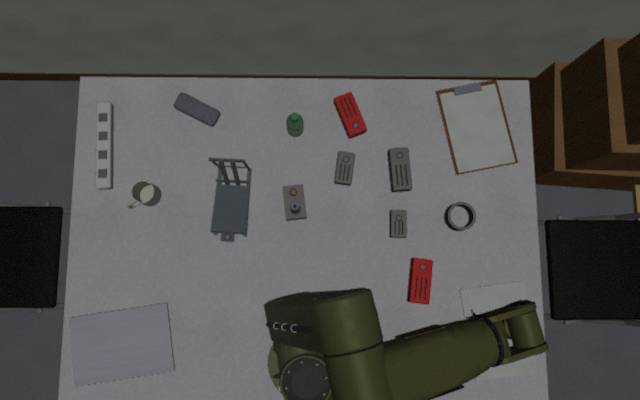

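View pics/wrist0.png

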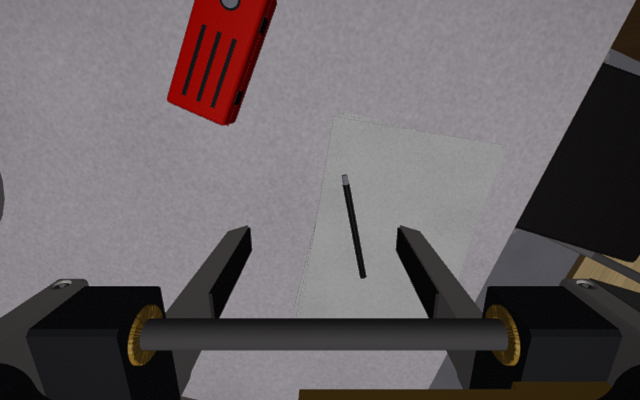

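```bash
cat > h.py <<'E'
import numpy as np, cv2
from cell import manip
from scipy.spatial.transform import Rotation as Rn
def R_of(rpy): return Rn.from_euler('xyz',rpy).as_matrix()
def grab(name):
    s=manip.read_state(); p,d=manip.camera(name); i=manip.camera_info(name); K=i['intrinsics']
    if name=='wrist':
        T=np.eye(4);T[:3,:3]=R_of(s['eef_rot']);T[:3,3]=s['eef_pos'];W=T@i['tool_from_camera']
    else: W=np.linalg.inv(i['camera_from_world'])
    return p,d,K,W
def cloud(d,K,W):
    v,u=np.mgrid[:400,:640].astype(float); d=d.astype(float)
    P=np.stack([(u-K[0,2])/K[0,0]*d,-(v-K[1,2])/K[1,1]*d,-d],-1)
    C=P@W[:3,:3].T+W[:3,3]; C[d<=0]=np.nan
    return C
def proj(X,K,W):
    c=np.linalg.inv(W); P=np.atleast_2d(X)@c[:3,:3].T+c[:3,3]
    return np.c_[K[0,0]*P[:,0]/-P[:,2]+K[0,2], K[1,1]*(-P[:,1])/-P[:,2]+K[1,2]]
def ray(u,v,z,K,W):
    r=W[:3,:3]@np.array([(u-K[0,2])/K[0,0],-(v-K[1,2])/K[1,1],-1]); o=W[:3,3]
    return o+r*(z-o[2])/r[2]
def save(name,p,crop=None,s=1):
    if crop: p=p[crop[1]:crop[3],crop[0]:crop[2]]
    cv2.imwrite('pics/'+name+'.png',cv2.resize(p,None,fx=s,fy=s,interpolation=cv2.INTER_CUBIC)[:,:,::-1])
E
python3 - <<'E'
from h import *
for n in ('top','scene'):
    p,d,K,W=grab(n); C=cloud(d,K,W); np.savez(f'/tmp/{n}.npz',p=p,d=d,K=K,W=W)
    if n=='top':
        save('topcrop',p,(180,90,480,310),2.6)
        m=C[...,2]
        print('table z',np.nanmedian(m[280:300,180:260]),np.nanmedian(m[100:130,380:420]))
        for nm,(u,v) in dict(big=(400,170),mid=(345,168),small=(398,223),red1=(350,115),red2=(420,280),base=(295,200),rackfront=(228,237),bed=(232,210),tape=(448,216),bottle=(295,120),mug=(147,193)).items():
            print(nm,np.round(C[v,u]))
        M=((m>20)&(m<60)).astype(np.uint8); n_,L,S,_=cv2.connectedComponentsWithStats(M[60:310,80:520])
        for k in range(1,n_):
            if S[k,4]>60:
                mm=np.zeros_like(M);mm[60:310,80:520]=(L==k); Q=C[mm>0]
                top=np.percentile(Q[:,2],80); q=Q[Q[:,2]>top-6][:,:2].astype(np.float32)
                print(S[k],np.round(top,1),[np.round(x,1) for x in cv2.minAreaRect(q)])
E
```

```text
table z -0.6514583360535653 -0.6962805742211913
big [ 631. -319.   43.]
mid [ 637. -133.   42.]
small [ 452. -310.   33.]
red1 [ 819. -150.   54.]
red2 [ 263. -376.   45.]
base [527.  36.  47.]
rackfront [403. 255.  53.]
bed [493. 245.  45.]
tape [ 474. -474.   53.]
bottle [774.  36. 142.]
mug [554. 539.  12.]
[253  31  34  46 859] 50.4 [array([ 828. , -149.8]), array([144.8,  66.6]), np.float64(22.1)]
[ 93  32  47  34 793] 36.6 [array([847.1, 377.1]), array([157.1,  58.3]), np.float64(63.7)]
[  15   42   18   87 1347] 37.2 [array([717.7, 687.5]), array([296.9,  50.7]), np.float64(3.1)]
[308  87  24  44 881] 50.5 [array([ 636.6, -318.1]), array([144.3,  67.4]), np.float64(4.1)]
[254  91  21  34 558] 40.6 [array([ 642.7, -129.4]), array([ 56.9, 108.6]), np.float64(82.6)]
[ 131  118   38   54 1471] 52.4 [array([509.9, 251.7]), array([113. , 167.6]), np.float64(85.0)]
[ 54 122  15  19  87] 52.2 [array([560.6, 554.9]), array([23.9, 64.3]), np.float64(63.5)]
[ 64 124  16  21  85] 51.0 [array([543.1, 505.8]), array([24. , 67.3]), np.float64(75.3)]
[202 124  25  36 627] 54.4 [array([523.3,  40. ]), array([112.3,  69.6]), np.float64(6.7)]
[365 141  31  29 354] 49.7 [array([ 476.1, -519. ]), array([91.9, 94.6]), np.float64(70.4)]
[310 150  16  27 430] 37.1 [array([ 451.8, -307.9]), array([52.2, 88.5]), np.float64(88.7)]
[137 171  25  11 127] 57.4 [array([405.3, 253.9]), array([74.4, 30.1]), np.float64(87.0)]
[327 197  26  47 965] 50.6 [array([ 262.8, -376.9]), array([ 66.2, 145.3]), np.float64(83.4)]
```

View pics/topcrop.png

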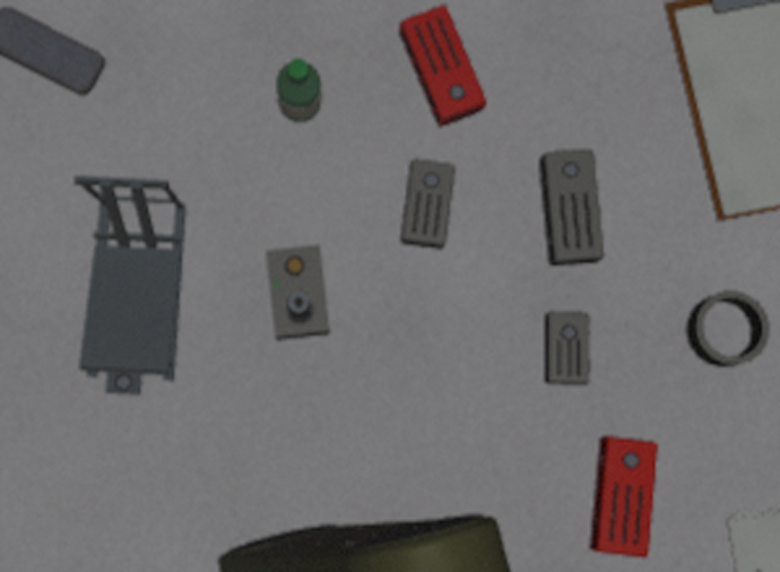

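Emit:
play_rows([
  {"z": -0.03, "wz": 8.65, "grip": 1},
  {"z": -0.04, "wz": 8.65, "grip": 1},
  {"x": 0.036, "y": -0.041, "z": -0.006},
  {"x": 0.036, "y": -0.041, "z": -0.006},
  {"x": 0.036, "y": -0.041, "z": -0.006},
  {"x": 0.036, "y": -0.041, "z": -0.006},
  {"x": 0.036, "y": -0.041, "z": -0.006},
  {"x": 0.036, "y": -0.041, "z": -0.006},
  {"x": 0.036, "y": -0.041, "z": -0.006},
  {"x": 0.036, "y": -0.041, "z": -0.006},
  {},
])

```text
$.commands[0]: bad value
```

Run:
```python
from h import *
s=manip.read_state(); print(s['clock'],s['eef_pos'],s['eef_rot'],s['joints'],s['wrist_force'],abs(s['qd']).max())
p,d,K,W=grab('wrist'); save('w1',p); np.savez('/tmp/w1.npz',p=p,d=d,K=K,W=W)
C=cloud(d,K,W); print(np.nanpercentile(C[...,2],[10,30,50]))
```

```text
0.25 [ 163.44862152 -525.03048983  182.70738009] [-3.14111911e+00  6.26708668e-07  3.01837179e-01] [-1.33558511e+00  3.00156569e-01  1.52123011e+00 -3.31849313e-05
  1.32067843e+00 -6.66177404e-02] [-0.53656119 -0.61604695 -0.45439062] 0.002415361250747246
[-0.99725884  0.60533291  1.38709315]
```

View pics/w1.png

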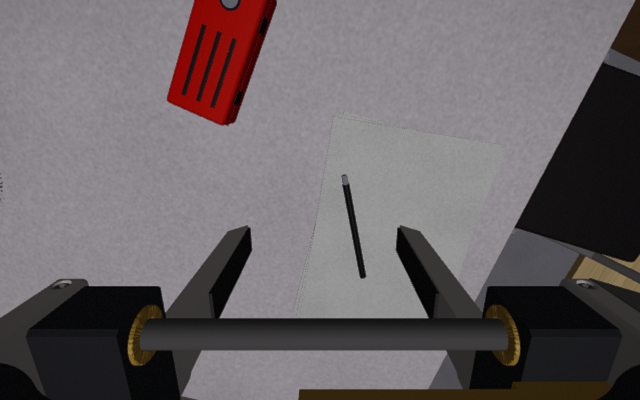

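Emit:
play_rows([
  {"x": 0, "y": 0, "z": -0.03, "wx": 0, "wy": 0, "wz": 8.65, "grip": 1},
  {"x": 0, "y": 0, "z": -0.04, "wx": 0, "wy": 0, "wz": 8.65, "grip": 1},
  {"x": 0.036, "y": -0.041, "z": -0.006, "wx": 0, "wy": 0, "wz": 0, "grip": 1},
  {"x": 0.036, "y": -0.041, "z": -0.006, "wx": 0, "wy": 0, "wz": 0, "grip": 1},
  {"x": 0.036, "y": -0.041, "z": -0.006, "wx": 0, "wy": 0, "wz": 0, "grip": 1},
  {"x": 0.036, "y": -0.041, "z": -0.006, "wx": 0, "wy": 0, "wz": 0, "grip": 1},
  {"x": 0.036, "y": -0.041, "z": -0.006, "wx": 0, "wy": 0, "wz": 0, "grip": 1},
  {"x": 0.036, "y": -0.041, "z": -0.006, "wx": 0, "wy": 0, "wz": 0, "grip": 1},
  {"x": 0.036, "y": -0.041, "z": -0.006, "wx": 0, "wy": 0, "wz": 0, "grip": 1},
  {"x": 0.036, "y": -0.041, "z": -0.006, "wx": 0, "wy": 0, "wz": 0, "grip": 1},
  {"x": 0, "y": 0, "z": 0, "wx": 0, "wy": 0, "wz": 0, "grip": 1},
])

```text
clock: 1.68
eef_pos: [453.0, -194.9, 301.1]
eef_rot: [-3.141, -0.0, 0.004]
wrist_force: [-0.1, 0.6, 0.7]
finger_gap: 93.9
```

Run:
```python
from h import *
s=manip.read_state(); print(s['clock'],s['eef_pos'],s['eef_rot'],s['joints'],s['wrist_force'],abs(s['qd']).max())
p,d,K,W=grab('wrist'); save('w2',p); np.savez('/tmp/w2.npz',p=p,d=d,K=K,W=W)
C=cloud(d,K,W); print(np.nanpercentile(C[...,2],[10,30,50]))
```

```text
1.675 [ 453.03414813 -194.87077175  301.05532927] [-3.14140667e+00 -2.44359649e-04  4.11109823e-03] [-4.80669497e-01  1.06418075e-01  1.48206936e+00  2.78477497e-04
  1.55297569e+00  1.08601076e+00] [-0.14367208  0.64024345  0.74162435] 0.07643754972388736
[-0.03858054  0.82636998  1.66127917]
```

View pics/w2.png

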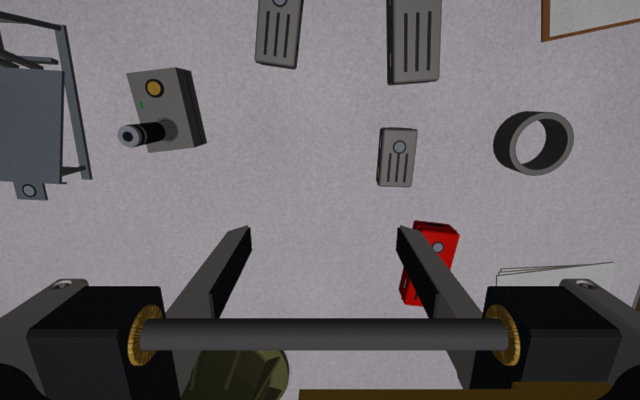

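Run:
```python
from h import *
z=np.load('/tmp/w2.npz');p,d,K,W=[z[k] for k in('p','d','K','W')];C=cloud(d,K,W)
t=np.load('/tmp/top.npz');Ct=cloud(t['d'],t['K'],t['W'])
def rects(C,u0,v0,u1,v1,lo,hi):
    M=np.zeros((400,640),np.uint8);m=C[...,2];M[v0:v1,u0:u1]=((m>lo)&(m<hi))[v0:v1,u0:u1]
    n,L,S,_=cv2.connectedComponentsWithStats(M)
    for k in range(1,n):
        if S[k,4]>100:
            Q=C[L==k];q=Q[:,:2].astype(np.float32);r=cv2.minAreaRect(q);print(S[k],'z',np.round(np.median(Q[:,2]),1),np.round(r[0],1),np.round(r[1],1),round(r[2],2))
print('case_s');rects(C,370,110,430,200,25,45)
print('base');rects(C,120,60,210,160,40,60)
print('tab');rects(C,0,175,50,205,45,70)
print('baton top');rects(C,100,110,180,150,120,170)
# circle detection for buttons: brass / steel via zoom crops
for n,c in dict(a=(90,50,220,170),b=(0,160,60,210),c=(365,110,430,200)).items(): save('w2'+n,p,c,5)
for n,(u,v) in dict(contact=(154,88),rackb=(28.5,190),sbut=(399.5,146.5),batontop=(127,136)).items():
    print(n,C[int(v),int(u)])
```

```text
case_s
[ 378  128   40   59 2011] z 34.7 [ 452.9 -311.1] [54.6 91.7] 88.51
base
[ 126   67   72   86 3667] z 52.8 [523.4  39.1] [112.2  71.7] 7.11
tab
[  0 175  50  26 909] z 57.9 [410.4 250.7] [41.8 74.7] 0.1
baton top
[117 124  33  23 608] z 142.2 [497.9  35.3] [26.  25.5] 54.41
contact [554.75113643  41.88627363  56.74698959]
rackb [405.81987028 258.21338204  57.51421525]
sbut [ 472.56735886 -311.57367749   35.24970452]
batontop [497.71511693  36.5382482  142.79229925]
```

View pics/w2a.png

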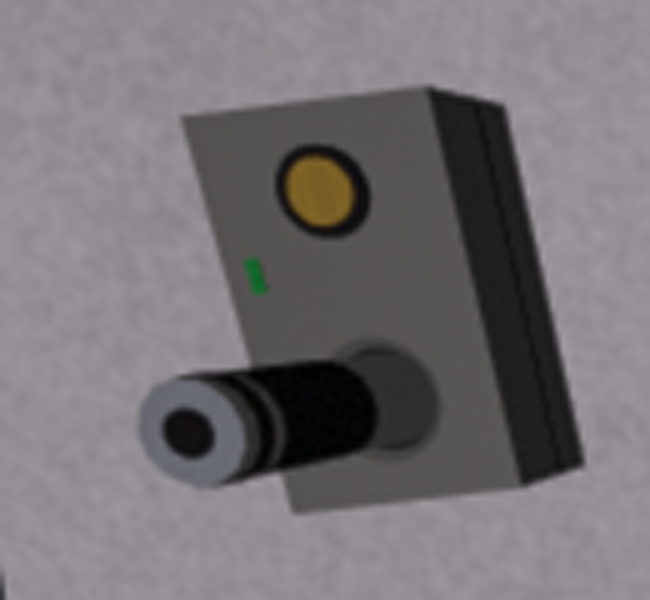

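View pics/w2b.png

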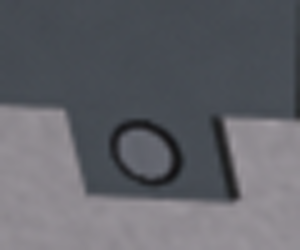

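Emit:
play_rows([
  {"x": 0.009, "y": -0.046, "z": 0.022, "wx": 0, "wy": 0, "wz": 0.05, "grip": 1},
  {"x": 0.009, "y": -0.046, "z": 0.022, "wx": 0, "wy": 0, "wz": 0.05, "grip": 1},
  {"x": 0.009, "y": -0.046, "z": 0.022, "wx": 0, "wy": 0, "wz": 0.05, "grip": 1},
  {"x": 0.009, "y": -0.046, "z": 0.022, "wx": 0, "wy": 0, "wz": 0.05, "grip": 1},
  {"x": 0.009, "y": -0.046, "z": 0.022, "wx": 0, "wy": 0, "wz": 0, "grip": 1},
  {"x": 0, "y": 0, "z": 0, "wx": 0, "wy": 0, "wz": 0, "grip": 1},
  {"x": 0, "y": 0, "z": 0, "wx": 0, "wy": 0, "wz": 0, "grip": 1},
])

```text
clock: 2.6
eef_pos: [496.9, 31.5, 191.2]
eef_rot: [3.141, -0.0, -0.005]
wrist_force: [0.5, -0.5, 0.4]
finger_gap: 93.9
```

```bash
cat >> h.py <<'E'
def rects(C,u0,v0,u1,v1,lo,hi,mn=100):
    M=np.zeros((400,640),np.uint8);m=C[...,2];M[v0:v1,u0:u1]=((m>lo)&(m<hi))[v0:v1,u0:u1]
    n,L,S,_=cv2.connectedComponentsWithStats(M)
    for k in range(1,n):
        if S[k,4]>mn:
            Q=C[L==k];q=Q[:,:2].astype(np.float32);r=cv2.minAreaRect(q);print(S[k],'z',np.round(np.median(Q[:,2]),1),np.round(r[0],1),np.round(r[1],1),round(r[2],2))
def look(tag,name='wrist'):
    s=manip.read_state(); print(round(s['clock'],2),np.round(s['eef_pos'],1),np.round(s['eef_rot'],4),'F',np.round(s['wrist_force'],1),'gap',round(s['finger_gap'],1),'j',np.round(s['joints'],2))
    p,d,K,W=grab(name); save(tag,p); np.savez(f'/tmp/{tag}.npz',p=p,d=d,K=K,W=W)
    return p,d,K,W,cloud(d,K,W)
E
python3 - <<'E'
from h import *
p,d,K,W,C=look('w3')
rects(C,250,150,400,390,130,160)
rects(C,200,50,450,390,45,60,800)
s=manip.read_state(); print(proj(s['eef_pos'],K,W))
E
```

```text
2.6 [496.9  31.5 191.2] [ 3.1413e+00 -3.0000e-04 -4.6000e-03] F [ 0.5 -0.5  0.4] gap 93.9 j [-0.01  0.18  1.65 -0.    1.31  1.57]
[303 184  30  31 740] z 142.7 [498.8  36.1] [25.7 25.3] 39.42
[ 278  100   74  105 5173] z 52.9 [523.4  39.4] [112.3  70.1] 6.76
[[323.3423201  223.73126424]]
```

View pics/w3.png

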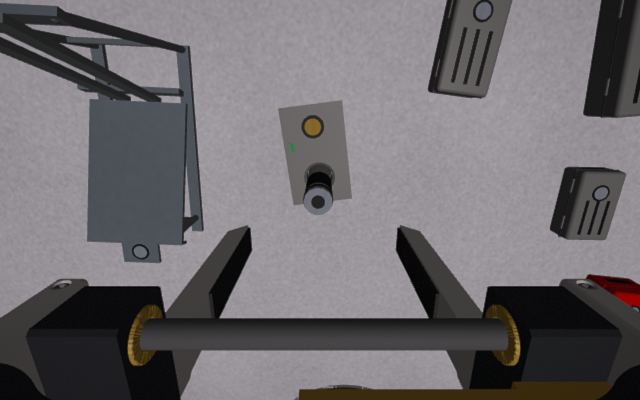

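Emit:
play_rows([
  {"x": 0.0016, "y": -0.0046, "z": 0.01, "wx": 0, "wy": 0, "wz": -0.26, "grip": 1},
  {"x": 0, "y": 0, "z": 0.03, "wx": 0, "wy": 0, "wz": 0, "grip": 1},
  {"x": 0, "y": 0, "z": 0.03, "wx": 0, "wy": 0, "wz": 0, "grip": 1},
  {"x": 0, "y": 0, "z": 0.03, "wx": 0, "wy": 0, "wz": 0, "grip": 1},
  {"x": 0, "y": 0, "z": 0, "wx": 0, "wy": 0, "wz": 0, "grip": 0.5},
  {"x": 0, "y": 0, "z": 0, "wx": 0, "wy": 0, "wz": 0, "grip": 0.4},
  {"x": 0, "y": 0, "z": 0, "wx": 0, "wy": 0, "wz": 0, "grip": 0.35},
  {"x": 0, "y": 0, "z": 0, "wx": 0, "wy": 0, "wz": 0, "grip": 0.35},
], squeeze=20)

```text
clock: 3.65
eef_pos: [498.9, 37.3, 91.7]
eef_rot: [-3.142, -0.001, 0.001]
wrist_force: [0.4, -0.2, -0.2]
finger_gap: 57.6
```

Run:
```python
from h import *
p,d,K,W,C=look('w4')
```

```text
3.65 [498.9  37.3  91.7] [-3.1416e+00 -1.3000e-03  9.0000e-04] F [ 0.4 -0.2 -0.2] gap 57.6 j [0.   0.29 1.76 0.   1.09 1.57]
```

View pics/w4.png

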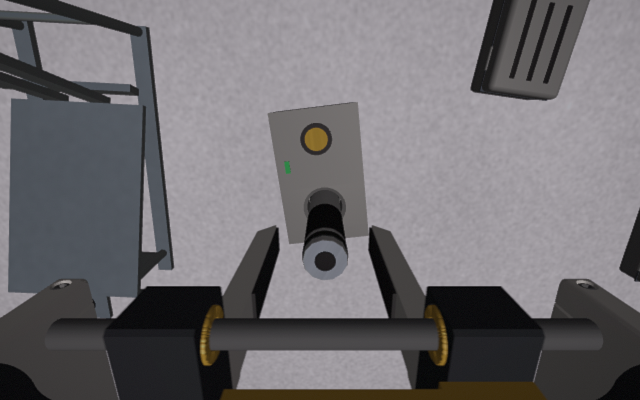

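Emit:
play_rows([
  {"x": 0, "y": 0.0012, "z": 0, "wx": 0, "wy": 0, "wz": 0, "grip": 0.3},
  {"x": 0, "y": 0, "z": 0, "wx": 0, "wy": 0, "wz": 0, "grip": 0.3},
  {"x": 0, "y": 0, "z": 0, "wx": 0, "wy": 0, "wz": 0, "grip": 0.2},
  {"x": 0, "y": 0, "z": 0, "wx": 0, "wy": 0, "wz": 0, "grip": 0.15},
  {"x": 0, "y": 0, "z": 0, "wx": 0, "wy": 0, "wz": 0, "grip": 0.1},
  {"x": 0, "y": 0, "z": 0, "wx": 0, "wy": 0, "wz": 0, "grip": 0.1},
  {"x": 0, "y": 0, "z": 0, "wx": 0, "wy": 0, "wz": 0, "grip": 0.1},
], squeeze=20)

```text
clock: 4.58
eef_pos: [498.6, 36.2, 90.9]
eef_rot: [-3.142, 0.0, 0.001]
wrist_force: [-0.3, 0.1, 0.7]
finger_gap: 25.6
```

Run:
```python
from h import *
p,d,K,W,C=look('w5')
rects(C,280,200,370,330,130,160)
```

```text
4.58 [498.6  36.2  90.9] [-3.1415e+00  0.0000e+00  9.0000e-04] F [-0.3  0.1  0.7] gap 25.6 j [-0.    0.29  1.76  0.    1.09  1.57]
[ 280  230   90   58 3110] z 142.9 [498.8  37.2] [48.8 26.4] 80.9
```

Run:
```python
from h import *
z=np.load('/tmp/w3.npz');p,d,K,W=[z[k] for k in('p','d','K','W')]
cs=[(115,235,165,270),(585,175,620,210),(465,0,500,28),(292,108,332,148)]
ims=[cv2.resize(p[c[1]:c[3],c[0]:c[2]],(400,400*(c[3]-c[1])//(c[2]-c[0])),interpolation=cv2.INTER_CUBIC) for c in cs]
H=400; ims=[cv2.copyMakeBorder(i,0,H-i.shape[0],0,0,cv2.BORDER_CONSTANT) for i in ims]
save('but',np.vstack([np.hstack(ims[:2]),np.hstack(ims[2:])]),None,.75)
```

```text
(no output)
```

View pics/but.png

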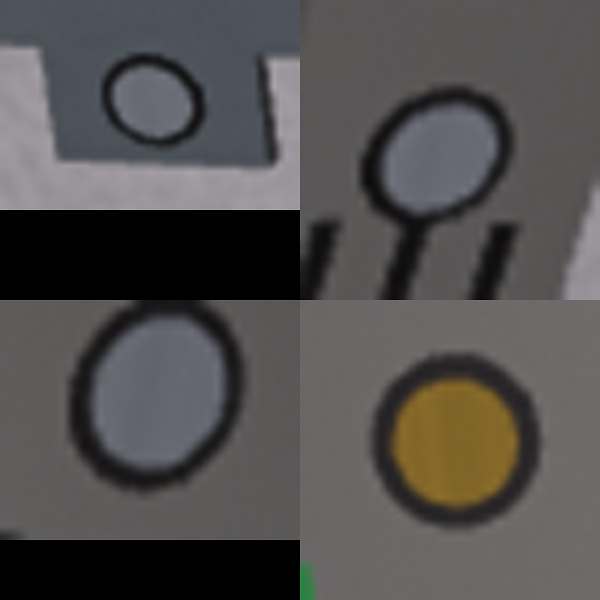

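Run:
```python
from h import *
A={k:np.load(f'/tmp/{k}.npz') for k in('w2','w3')}
for n,zh,obs in [('rack',56,[('w2',28.8,190),('w3',140.1,251.1)]),('s',34,[('w2',399.5,146.5),('w3',600.7,192.7)]),('m',38,[('w3',482.9,10.7)]),('contact',55,[('w2',154,87.6),('w3',312.4,126.4)])]:
    rs=[]
    for k,u,v in obs:
        K,W=A[k]['K'],A[k]['W']; print(n,k,np.round(ray(u,v,zh,K,W),1)); rs.append((W[:3,3],ray(u,v,zh,K,W)-W[:3,3]))
    if len(rs)>1:
        M=np.zeros((3,3));b=np.zeros(3)
        for o,r in rs: r=r/np.linalg.norm(r);Q=np.eye(3)-np.outer(r,r);M+=Q;b+=Q@o
        print('  triang',np.round(np.linalg.solve(M,b),1))
```

```text
rack w2 [405.4 258.5  56. ]
rack w3 [405.4 258.4  56. ]
  triang [405.5 258.3  56.2]
s w2 [ 471.6 -312.7   34. ]
s w3 [ 471.7 -312.8   34. ]
  triang [ 471.7 -312.7   34.2]
m w3 [ 671.  -135.2   38. ]
contact w2 [555.4  42.7  55. ]
contact w3 [555.4  43.   55. ]
  triang [555.4  43.1  54.4]
```

Emit:
play_rows([
  {"x": 0, "y": 0, "z": -0.02, "wx": 0, "wy": 0, "wz": 0, "grip": 0.1},
  {"x": 0, "y": 0, "z": -0.04, "wx": 0, "wy": 0, "wz": 0, "grip": 0.1},
  {"x": 0, "y": 0, "z": -0.04, "wx": 0, "wy": 0, "wz": 0, "grip": 0.1},
  {"x": -0.0185, "y": -0.0445, "z": 0, "wx": 0, "wy": 0, "wz": 0, "grip": 0.1},
  {"x": -0.0185, "y": -0.0445, "z": 0, "wx": 0, "wy": 0, "wz": 0, "grip": 0.1},
  {"x": -0.0185, "y": -0.0445, "z": 0, "wx": 0, "wy": 0, "wz": 0, "grip": 0.1},
  {"x": -0.0185, "y": -0.0445, "z": 0, "wx": 0, "wy": 0, "wz": 0, "grip": 0.1},
  {"x": -0.0185, "y": -0.0445, "z": 0, "wx": 0, "wy": 0, "wz": 0, "grip": 0.1},
  {"x": 0, "y": 0, "z": 0.03, "wx": 0, "wy": 0, "wz": 0, "grip": 0.1},
  {"x": 0, "y": 0, "z": 0, "wx": 0, "wy": 0, "wz": 0, "grip": 0.1},
  {"x": 0, "y": 0, "z": 0, "wx": 0, "wy": 0, "wz": 0, "grip": 0.1},
])

```text
clock: 6.0
eef_pos: [406.3, 258.3, 161.8]
eef_rot: [-3.141, -0.001, 0.0]
wrist_force: [-0.2, -0.5, -2.2]
finger_gap: 25.6
```

Run:
```python
from h import *
p,d,K,W,C=look('w6')
```

```text
6.0 [406.3 258.3 161.8] [-3.1413e+00 -6.0000e-04  2.0000e-04] F [-0.2 -0.5 -2.2] gap 25.6 j [ 0.49  0.17  1.74 -0.    1.24  2.06]
```

View pics/w6.png

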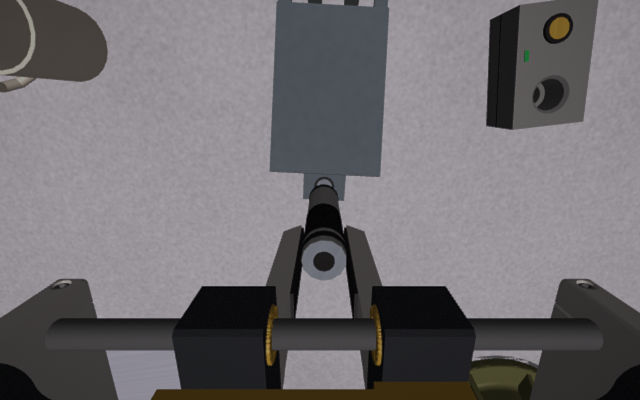

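Emit:
play_rows([
  {"x": -0.0009, "y": 0, "z": 0.015, "wx": 0, "wy": 0, "wz": 0, "grip": 0.1},
  {"x": 0, "y": 0, "z": 0.006, "wx": 0, "wy": 0, "wz": 0, "grip": 0.1},
  {"x": 0, "y": 0, "z": 0.0025, "wx": 0, "wy": 0, "wz": 0, "grip": 0.1},
  {"x": 0, "y": 0, "z": 0, "wx": 0, "wy": 0, "wz": 0, "grip": 0.1},
  {"x": 0, "y": 0, "z": 0, "wx": 0, "wy": 0, "wz": 0, "grip": 0.1},
])

```text
clock: 6.68
eef_pos: [405.1, 258.5, 137.8]
eef_rot: [3.142, -0.0, 0.001]
wrist_force: [-0.4, -2.4, 2.5]
finger_gap: 25.8
```

Run:
```python
from h import *
p,d,K,W,C=look('w7'); save('w7c',p,(250,120,400,300),4)
```

```text
6.67 [405.1 258.5 137.8] [ 3.1415e+00 -3.0000e-04  9.0000e-04] F [-0.4 -2.4  2.5] gap 25.8 j [ 0.49  0.19  1.77 -0.    1.18  2.06]
```

View pics/w7c.png

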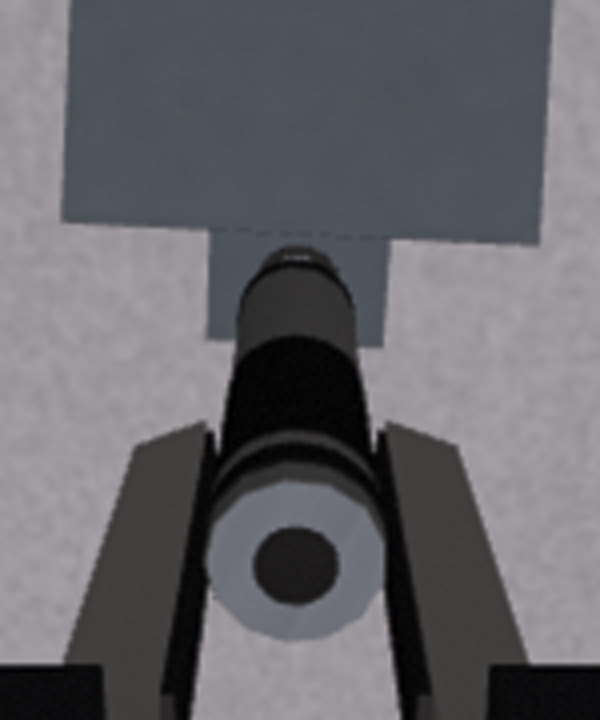

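Emit:
play_rows([
  {"x": 0, "y": 0, "z": 0, "wx": 0, "wy": 0, "wz": 0, "grip": 0.1},
  {"x": 0, "y": 0, "z": 0, "wx": 0, "wy": 0, "wz": 0, "grip": 0.1},
  {"x": 0, "y": 0, "z": 0, "wx": 0, "wy": 0, "wz": 0, "grip": 0.1},
  {"x": 0, "y": 0, "z": 0, "wx": 0, "wy": 0, "wz": 0, "grip": 0.1},
  {"x": 0, "y": 0, "z": 0, "wx": 0, "wy": 0, "wz": 0, "grip": 0.1},
  {"x": 0, "y": 0, "z": 0, "wx": 0, "wy": 0, "wz": 0, "grip": 0.1},
  {"x": 0, "y": 0, "z": 0, "wx": 0, "wy": 0, "wz": 0, "grip": 0.1},
  {"x": 0, "y": 0, "z": 0, "wx": 0, "wy": 0, "wz": 0, "grip": 0.1},
  {"x": 0, "y": 0, "z": 0, "wx": 0, "wy": 0, "wz": 0, "grip": 0.1},
  {"x": 0, "y": 0, "z": -0.03, "wx": 0, "wy": 0, "wz": 0, "grip": 0.1},
  {"x": 0, "y": 0, "z": -0.03, "wx": 0, "wy": 0, "wz": 0, "grip": 0.1},
])

```text
clock: 8.1
eef_pos: [404.7, 258.7, 197.8]
eef_rot: [-3.141, 0.001, 0.001]
wrist_force: [0.8, -0.2, -0.8]
finger_gap: 25.5
```

Emit:
play_rows([
  {"x": 0.0177, "y": 0.052, "z": 0, "wx": 0, "wy": 0, "wz": 0, "grip": 0.1},
  {"x": 0.0177, "y": 0.052, "z": 0, "wx": 0, "wy": 0, "wz": 0, "grip": 0.1},
  {"x": 0.0177, "y": 0.052, "z": 0, "wx": 0, "wy": 0, "wz": 0, "grip": 0.1},
  {"x": 0.0177, "y": 0.052, "z": 0, "wx": 0, "wy": 0, "wz": 0, "grip": 0.1},
  {"x": 0.0177, "y": 0.052, "z": 0, "wx": 0, "wy": 0, "wz": 0, "grip": 0.1},
  {"x": 0.0177, "y": 0.052, "z": 0, "wx": 0, "wy": 0, "wz": 0, "grip": 0.1},
  {"x": 0.0177, "y": 0.052, "z": 0, "wx": 0, "wy": 0, "wz": 0, "grip": 0.1},
  {"x": 0.0177, "y": 0.052, "z": 0, "wx": 0, "wy": 0, "wz": 0, "grip": 0.1},
  {"x": 0.0177, "y": 0.052, "z": 0, "wx": 0, "wy": 0, "wz": 0, "grip": 0.1},
  {"x": 0.0177, "y": 0.052, "z": 0, "wx": 0, "wy": 0, "wz": 0, "grip": 0.1},
  {"x": 0.0177, "y": 0.052, "z": 0, "wx": 0, "wy": 0, "wz": 0, "grip": 0.1},
  {"x": 0, "y": 0, "z": 0, "wx": 0, "wy": 0, "wz": 0, "grip": 0.1},
  {"x": 0, "y": 0, "z": 0, "wx": 0, "wy": 0, "wz": 0, "grip": 0.1},
])

```text
clock: 9.72
eef_pos: [600.1, -312.6, 196.7]
eef_rot: [-3.141, 0.001, 0.001]
wrist_force: [-0.5, 0.8, -1.5]
finger_gap: 25.2
```

Run:
```python
from h import *
p,d,K,W,C=look('w8')
rects(C,0,0,640,290,30,60,400)
```

```text
9.72 [ 600.1 -312.6  196.7] [-3.1406e+00  6.0000e-04  1.0000e-03] F [-0.5  0.8 -1.5] gap 25.2 j [-0.53  0.59  1.08  0.    1.47  1.04]
[  0   0  26  34 727] z 40.7 [768.5  20.2] [11.5 44.6] 46.62
[ 150    0   78   40 2016] z 48.3 [ 777.2 -173.1] [36.  66.8] 19.0
[ 296   75   65  129 6662] z 48.8 [ 637.8 -320. ] [146.3  66.2] 4.45
[ 145   87   54   98 4711] z 38.7 [ 642.9 -131.7] [ 58.8 110.1] 82.32
[   0  185   97   93 6034] z 52.5 [523.4  39.4] [112.9  73.8] 7.04
[ 441  228   79   62 2265] z 47.1 [ 482.7 -521.2] [95.6 86.5] 79.56
[303 269  39  21 501] z 34.9 [ 448.8 -311.2] [53.4 30.7] 88.69
```

View pics/w8.png

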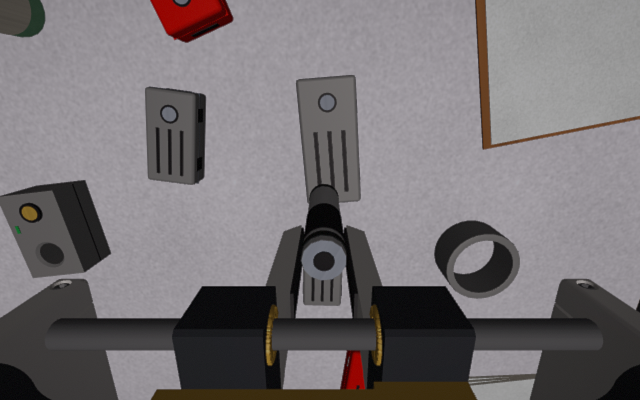

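Run:
```python
from h import *
z=np.load('/tmp/w8.npz');p,d,K,W=[z[k] for k in('p','d','K','W')]
for n,c,zh in[('xl',(314,89,340,115),48),('m',(156,100,182,128),38)]:
    g=p[c[1]:c[3],c[0]:c[2]].astype(int); b=(g[...,2]-g[...,0])
    m=b>8; v,u=np.nonzero(m); print(n,m.sum(),u.mean()+c[0],v.mean()+c[1],np.round(ray(u.mean()+c[0],v.mean()+c[1],zh,K,W),1))
```

```text
xl 161 326.72670807453414 102.19254658385093 [ 683.8 -316.3   48. ]
m 150 168.52 113.72 [ 670.8 -133.6   38. ]
```

Emit:
play_rows([
  {"x": 0.0419, "y": 0.0019, "z": 0, "wx": 0, "wy": 0, "wz": 0, "grip": 0.1},
  {"x": 0.0419, "y": 0.0019, "z": 0, "wx": 0, "wy": 0, "wz": 0, "grip": 0.1},
  {"x": 0, "y": 0, "z": 0.04, "wx": 0, "wy": 0, "wz": 0, "grip": 0.1},
  {"x": 0, "y": 0, "z": 0, "wx": 0, "wy": 0, "wz": 0, "grip": 0.1},
  {"x": 0, "y": 0, "z": 0, "wx": 0, "wy": 0, "wz": 0, "grip": 0.1},
])

```text
clock: 10.4
eef_pos: [684.1, -316.5, 159.7]
eef_rot: [3.141, -0.002, 0.001]
wrist_force: [0.1, -0.3, -2.1]
finger_gap: 25.6
```

Run:
```python
from h import *
p,d,K,W,C=look('w9'); save('w9c',p,(220,60,420,260),4)
```

```text
10.4 [ 684.1 -316.5  159.7] [ 3.1409e+00 -1.6000e-03  1.4000e-03] F [ 0.1 -0.3 -2.1] gap 25.6 j [-0.48  0.81  0.81  0.    1.52  1.09]
```

View pics/w9.png

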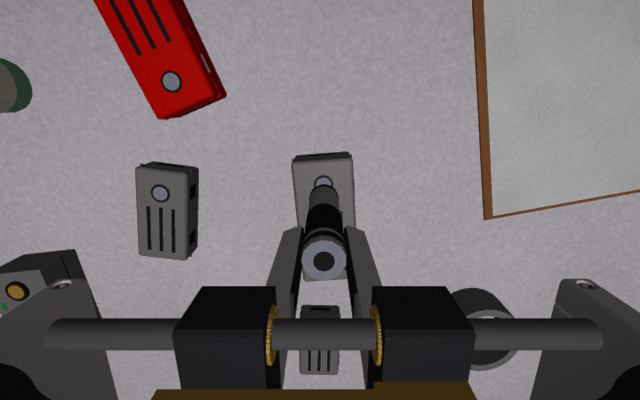

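Emit:
play_rows([
  {"x": 0, "y": 0, "z": 0.018, "wx": 0, "wy": 0, "wz": 0, "grip": 0.1},
  {"x": 0, "y": 0, "z": 0.005, "wx": 0, "wy": 0, "wz": 0, "grip": 0.1},
  {"x": 0, "y": 0, "z": 0, "wx": 0, "wy": 0, "wz": 0, "grip": 0.1},
  {"x": 0, "y": 0, "z": 0, "wx": 0, "wy": 0, "wz": 0, "grip": 0.1},
])

```text
clock: 10.95
eef_pos: [684.1, -317.1, 134.8]
eef_rot: [3.141, -0.0, 0.001]
wrist_force: [0.3, -0.1, -2.2]
finger_gap: 25.2
```

Emit:
play_rows([
  {"x": -0.0002, "y": -0.0005, "z": 0.004, "wx": 0, "wy": 0, "wz": 0, "grip": 0.1},
  {"x": 0, "y": 0, "z": 0.0012, "wx": 0, "wy": 0, "wz": 0, "grip": 0.1},
  {"x": 0, "y": 0, "z": 0, "wx": 0, "wy": 0, "wz": 0, "grip": 0.1},
  {"x": 0, "y": 0, "z": 0, "wx": 0, "wy": 0, "wz": 0, "grip": 0.1},
])

```text
clock: 11.45
eef_pos: [683.9, -316.7, 129.7]
eef_rot: [3.141, -0.001, 0.001]
wrist_force: [0.7, -1.5, 3.0]
finger_gap: 25.3
```

Emit:
play_rows([
  {"x": 0, "y": 0, "z": 0, "wx": 0, "wy": 0, "wz": 0, "grip": 0.1},
  {"x": 0, "y": 0, "z": 0, "wx": 0, "wy": 0, "wz": 0, "grip": 0.1},
  {"x": 0, "y": 0, "z": 0, "wx": 0, "wy": 0, "wz": 0, "grip": 0.1},
  {"x": 0, "y": 0, "z": 0, "wx": 0, "wy": 0, "wz": 0, "grip": 0.1},
  {"x": 0, "y": 0, "z": 0, "wx": 0, "wy": 0, "wz": 0, "grip": 0.1},
  {"x": 0, "y": 0, "z": 0, "wx": 0, "wy": 0, "wz": 0, "grip": 0.1},
  {"x": 0, "y": 0, "z": 0, "wx": 0, "wy": 0, "wz": 0, "grip": 0.1},
  {"x": 0, "y": 0, "z": 0, "wx": 0, "wy": 0, "wz": 0, "grip": 0.1},
  {"x": 0, "y": 0, "z": 0, "wx": 0, "wy": 0, "wz": 0, "grip": 0.1},
  {"x": 0, "y": 0, "z": -0.05, "wx": 0, "wy": 0, "wz": 0, "grip": 0.1},
  {"x": -0.0033, "y": -0.0454, "z": 0, "wx": 0, "wy": 0, "wz": 0, "grip": 0.1},
  {"x": -0.0033, "y": -0.0454, "z": 0, "wx": 0, "wy": 0, "wz": 0, "grip": 0.1},
  {"x": -0.0033, "y": -0.0454, "z": 0, "wx": 0, "wy": 0, "wz": 0, "grip": 0.1},
  {"x": -0.0033, "y": -0.0454, "z": 0, "wx": 0, "wy": 0, "wz": 0, "grip": 0.1},
  {"x": 0, "y": 0, "z": 0, "wx": 0, "wy": 0, "wz": 0, "grip": 0.1},
  {"x": 0, "y": 0, "z": 0, "wx": 0, "wy": 0, "wz": 0, "grip": 0.1},
])

```text
clock: 13.45
eef_pos: [670.2, -135.1, 178.7]
eef_rot: [-3.141, 0.001, 0.001]
wrist_force: [-0.2, -0.5, -2.0]
finger_gap: 25.6
```

Run:
```python
from h import *
p,d,K,W,C=look('w10')
rects(C,0,0,640,290,30,60,400)
```

```text
13.45 [ 670.2 -135.1  178.7] [-3.1412e+00  1.1000e-03  1.1000e-03] F [-0.2 -0.5 -2. ] gap 25.6 j [-0.25  0.61  1.08  0.    1.45  1.32]
[ 295    0   99  107 6681] z 48.8 [ 813.2 -157.7] [110.5  66.9] 21.8
[157  40  34  60 694] z 46.1 [784.   20.2] [22.4 56.6] 84.98
[ 445  139   71  124 7432] z 48.7 [ 638.3 -318.9] [146.2  66.8] 4.34
[ 293  150   58   82 2362] z 38.7 [ 649.4 -132.1] [58.6 98. ] 82.41
[  0 231  65  16 605] z 38.1 [591.8 229.4] [75.7 14.7] 87.15
[ 146  242   74   48 2797] z 52.7 [548.1  42.2] [64.5 72. ] 7.24
[   0  258   74   32 1829] z 34.4 [539.6 240.2] [92.8 41.3] 89.93
```

View pics/w10.png

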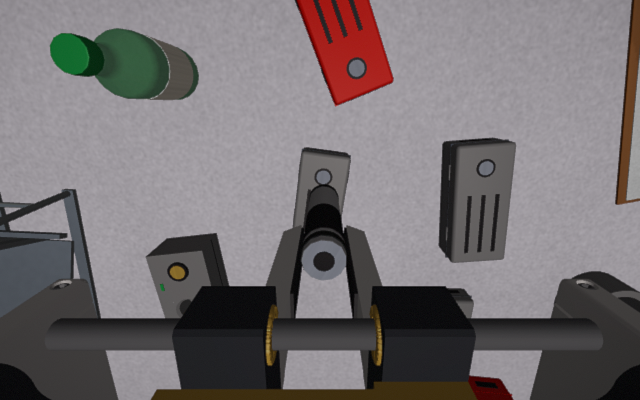

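Emit:
play_rows([
  {"x": 0.0006, "y": 0, "z": 0.03, "wx": 0, "wy": 0, "wz": 0, "grip": 0.1},
  {"x": 0, "y": 0, "z": 0.02, "wx": 0, "wy": 0, "wz": 0, "grip": 0.1},
  {"x": 0, "y": 0, "z": 0.004, "wx": 0, "wy": 0, "wz": 0, "grip": 0.1},
  {"x": 0, "y": 0, "z": 0, "wx": 0, "wy": 0, "wz": 0, "grip": 0.1},
  {"x": 0, "y": 0, "z": 0, "wx": 0, "wy": 0, "wz": 0, "grip": 0.1},
])

```text
clock: 14.12
eef_pos: [671.4, -135.3, 126.3]
eef_rot: [3.141, -0.001, 0.001]
wrist_force: [0.5, 0.4, -1.8]
finger_gap: 25.5
```

Emit:
play_rows([
  {"x": -0.0004, "y": 0, "z": 0.004, "wx": 0, "wy": 0, "wz": 0, "grip": 0.1},
  {"x": 0, "y": 0, "z": 0.0015, "wx": 0, "wy": 0, "wz": 0, "grip": 0.1},
  {"x": 0, "y": 0, "z": 0, "wx": 0, "wy": 0, "wz": 0, "grip": 0.1},
  {"x": 0, "y": 0, "z": 0, "wx": 0, "wy": 0, "wz": 0, "grip": 0.1},
])

```text
clock: 14.62
eef_pos: [670.8, -135.0, 120.2]
eef_rot: [3.141, -0.001, 0.001]
wrist_force: [0.7, -0.6, 1.6]
finger_gap: 25.6
```

Emit:
play_rows([
  {"x": 0, "y": 0, "z": 0, "wx": 0, "wy": 0, "wz": 0, "grip": 0.1},
  {"x": 0, "y": 0, "z": 0, "wx": 0, "wy": 0, "wz": 0, "grip": 0.1},
  {"x": 0, "y": 0, "z": 0, "wx": 0, "wy": 0, "wz": 0, "grip": 0.1},
  {"x": 0, "y": 0, "z": 0, "wx": 0, "wy": 0, "wz": 0, "grip": 0.1},
  {"x": 0, "y": 0, "z": 0, "wx": 0, "wy": 0, "wz": 0, "grip": 0.1},
  {"x": 0, "y": 0, "z": 0, "wx": 0, "wy": 0, "wz": 0, "grip": 0.1},
  {"x": 0, "y": 0, "z": 0, "wx": 0, "wy": 0, "wz": 0, "grip": 0.1},
  {"x": 0, "y": 0, "z": 0, "wx": 0, "wy": 0, "wz": 0, "grip": 0.1},
  {"x": 0, "y": 0, "z": 0, "wx": 0, "wy": 0, "wz": 0, "grip": 0.1},
  {"x": 0, "y": 0, "z": -0.06, "wx": 0, "wy": 0, "wz": 0, "grip": 0.1},
  {"x": -0.0398, "y": 0.0355, "z": 0, "wx": 0, "wy": 0, "wz": 0, "grip": 0.1},
  {"x": -0.0398, "y": 0.0355, "z": 0, "wx": 0, "wy": 0, "wz": 0, "grip": 0.1},
  {"x": -0.0398, "y": 0.0355, "z": 0, "wx": 0, "wy": 0, "wz": 0, "grip": 0.1},
  {"x": -0.0398, "y": 0.0355, "z": 0, "wx": 0, "wy": 0, "wz": 0, "grip": 0.1},
  {"x": -0.0398, "y": 0.0355, "z": 0, "wx": 0, "wy": 0, "wz": 0, "grip": 0.1},
  {"x": 0, "y": 0, "z": 0, "wx": 0, "wy": 0, "wz": 0, "grip": 0.1},
  {"x": 0, "y": 0, "z": 0, "wx": 0, "wy": 0, "wz": 0, "grip": 0.1},
])

```text
clock: 16.75
eef_pos: [471.9, -312.2, 179.4]
eef_rot: [-3.141, 0.001, 0.001]
wrist_force: [0.6, 0.8, -2.2]
finger_gap: 25.5
```

Run:
```python
from h import *
p,d,K,W,C=look('w11')
rects(C,0,0,640,290,28,60,400)
print(np.round(ray(323,178,34,K,W),1)); save('w11c',p,(270,130,380,280),4)
```

```text
16.75 [ 471.9 -312.2  179.4] [-3.1407e+00  6.0000e-04  6.0000e-04] F [ 0.6  0.8 -2.2] gap 25.5 j [-0.65  0.34  1.48  0.    1.33  0.92]
[ 115    0   64   74 4231] z 38.7 [ 623.5 -129.3] [58.8 71. ] 82.51
[ 297    0   71   96 6096] z 48.8 [ 608.6 -322.3] [88.6 67.5] 3.34
[   0   74   65  112 5005] z 51.2 [524.5  30.9] [112.2  57.2] 6.66
[ 458  130   94   84 3518] z 47.8 [ 478.2 -520.7] [95.7 94.8] 77.76
[ 301  153   46   73 1969] z 34.7 [ 453.7 -312.1] [53.7 90.3] 88.72
[ 469.7 -311.7   34. ]
```

View pics/w11c.png

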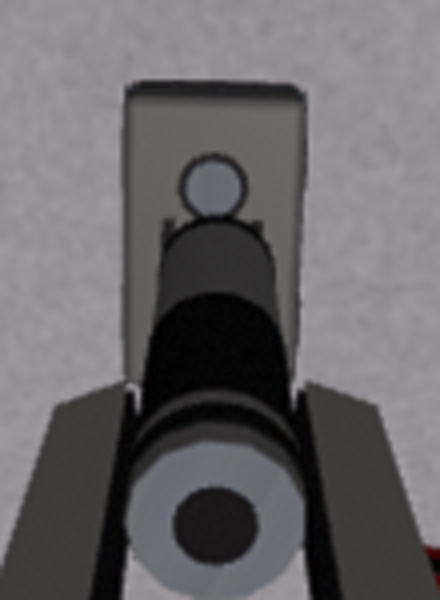

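Emit:
play_rows([
  {"x": 0, "y": 0, "z": 0.035, "wx": 0, "wy": 0, "wz": 0, "grip": 0.1},
  {"x": 0, "y": 0, "z": 0.02, "wx": 0, "wy": 0, "wz": 0, "grip": 0.1},
  {"x": 0, "y": 0, "z": 0.004, "wx": 0, "wy": 0, "wz": 0, "grip": 0.1},
  {"x": 0, "y": 0, "z": 0, "wx": 0, "wy": 0, "wz": 0, "grip": 0.1},
  {"x": 0, "y": 0, "z": 0, "wx": 0, "wy": 0, "wz": 0, "grip": 0.1},
])

```text
clock: 17.42
eef_pos: [472.4, -312.7, 121.7]
eef_rot: [3.141, -0.001, 0.001]
wrist_force: [0.4, -1.1, -0.9]
finger_gap: 25.6
```

Emit:
play_rows([
  {"x": -0.0004, "y": 0, "z": 0.004, "wx": 0, "wy": 0, "wz": 0, "grip": 0.1},
  {"x": 0, "y": 0, "z": 0.0015, "wx": 0, "wy": 0, "wz": 0, "grip": 0.1},
  {"x": 0, "y": 0, "z": 0, "wx": 0, "wy": 0, "wz": 0, "grip": 0.1},
  {"x": 0, "y": 0, "z": 0, "wx": 0, "wy": 0, "wz": 0, "grip": 0.1},
])

```text
clock: 17.92
eef_pos: [471.6, -312.8, 115.6]
eef_rot: [3.141, -0.001, 0.001]
wrist_force: [0.8, -0.1, 3.2]
finger_gap: 25.7
```

Emit:
play_rows([
  {"x": 0, "y": 0, "z": 0, "wx": 0, "wy": 0, "wz": 0, "grip": 0.1},
  {"x": 0, "y": 0, "z": 0, "wx": 0, "wy": 0, "wz": 0, "grip": 0.1},
  {"x": 0, "y": 0, "z": 0, "wx": 0, "wy": 0, "wz": 0, "grip": 0.1},
  {"x": 0, "y": 0, "z": 0, "wx": 0, "wy": 0, "wz": 0, "grip": 0.1},
  {"x": 0, "y": 0, "z": 0, "wx": 0, "wy": 0, "wz": 0, "grip": 0.1},
  {"x": 0, "y": 0, "z": 0, "wx": 0, "wy": 0, "wz": 0, "grip": 0.1},
  {"x": 0, "y": 0, "z": 0, "wx": 0, "wy": 0, "wz": 0, "grip": 0.1},
  {"x": 0, "y": 0, "z": 0, "wx": 0, "wy": 0, "wz": 0, "grip": 0.1},
  {"x": 0, "y": 0, "z": 0, "wx": 0, "wy": 0, "wz": 0, "grip": 0.1},
  {"x": 0, "y": 0, "z": -0.06, "wx": 0, "wy": 0, "wz": 0, "grip": 0.1},
  {"x": 0.012, "y": -0.0508, "z": 0, "wx": 0, "wy": 0, "wz": 0, "grip": 0.1},
  {"x": 0.012, "y": -0.0508, "z": 0, "wx": 0, "wy": 0, "wz": 0, "grip": 0.1},
  {"x": 0.012, "y": -0.0508, "z": 0, "wx": 0, "wy": 0, "wz": 0, "grip": 0.1},
  {"x": 0.012, "y": -0.0508, "z": 0, "wx": 0, "wy": 0, "wz": 0, "grip": 0.1},
  {"x": 0.012, "y": -0.0508, "z": 0, "wx": 0, "wy": 0, "wz": 0, "grip": 0.1},
  {"x": 0.012, "y": -0.0508, "z": 0, "wx": 0, "wy": 0, "wz": 0, "grip": 0.1},
  {"x": 0.012, "y": -0.0508, "z": 0, "wx": 0, "wy": 0, "wz": 0, "grip": 0.1},
  {"x": 0, "y": 0, "z": 0, "wx": 0, "wy": 0, "wz": 0, "grip": 0.1},
  {"x": 0, "y": 0, "z": 0, "wx": 0, "wy": 0, "wz": 0, "grip": 0.1},
])

```text
clock: 20.3
eef_pos: [554.5, 42.8, 174.6]
eef_rot: [3.141, 0.002, 0.001]
wrist_force: [-0.3, -1.4, -1.5]
finger_gap: 25.3
```

Run:
```python
from h import *
p,d,K,W,C=look('w12')
rects(C,0,0,640,290,28,60,400)
```

```text
20.3 [554.5  42.8 174.6] [3.1415e+00 1.8000e-03 1.2000e-03] F [-0.3 -1.4 -1.5] gap 25.3 j [ 0.01  0.32  1.51 -0.    1.31  1.58]
[ 608   31   32  142 2409] z 38.9 [ 635.  -287.1] [146.6  17. ] 10.24
[ 445   39   82  113 6050] z 38.7 [ 643.3 -130.3] [ 58.3 110. ] 82.39
[ 71  92  90  10 460] z 53.2 [643.1 253.2] [86.6  8.5] 88.62
[ 289  152   71   80 3191] z 52.9 [536.3  40.9] [87.  70.1] 6.7
[   97   163   104   119 10183] z 43.8 [500.  253.3] [113.8 136.4] 87.09
[ 571  220   63   67 2838] z 34.7 [ 454.  -310.2] [56.4 90.8] 88.53
```

View pics/w12.png

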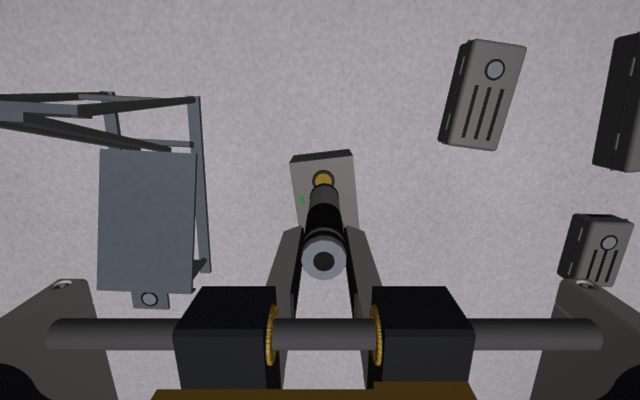

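Emit:
play_rows([
  {"x": 0.0008, "y": 0, "z": 0.02, "wx": 0, "wy": 0, "wz": 0, "grip": 0.1},
  {"x": 0, "y": 0, "z": 0.01, "wx": 0, "wy": 0, "wz": 0, "grip": 0.1},
  {"x": 0, "y": 0, "z": 0.003, "wx": 0, "wy": 0, "wz": 0, "grip": 0.1},
  {"x": 0, "y": 0, "z": 0, "wx": 0, "wy": 0, "wz": 0, "grip": 0.1},
  {"x": 0, "y": 0, "z": 0, "wx": 0, "wy": 0, "wz": 0, "grip": 0.1},
])

```text
clock: 20.98
eef_pos: [556.1, 43.0, 142.8]
eef_rot: [-3.142, -0.001, 0.001]
wrist_force: [1.1, 0.2, -1.4]
finger_gap: 25.5
```

Emit:
play_rows([
  {"x": -0.0004, "y": 0, "z": 0.004, "wx": 0, "wy": 0, "wz": 0, "grip": 0.1},
  {"x": 0, "y": 0, "z": 0.0018, "wx": 0, "wy": 0, "wz": 0, "grip": 0.1},
  {"x": 0, "y": 0, "z": 0, "wx": 0, "wy": 0, "wz": 0, "grip": 0.1},
  {"x": 0, "y": 0, "z": 0, "wx": 0, "wy": 0, "wz": 0, "grip": 0.1},
])

```text
clock: 21.48
eef_pos: [555.7, 43.1, 136.7]
eef_rot: [-3.142, -0.001, 0.001]
wrist_force: [0.4, 0.4, 1.9]
finger_gap: 25.5
```

Emit:
play_rows([
  {"x": 0, "y": 0, "z": 0, "wx": 0, "wy": 0, "wz": 0, "grip": 0.1},
  {"x": 0, "y": 0, "z": 0, "wx": 0, "wy": 0, "wz": 0, "grip": 0.1},
  {"x": 0, "y": 0, "z": 0, "wx": 0, "wy": 0, "wz": 0, "grip": 0.1},
  {"x": 0, "y": 0, "z": 0, "wx": 0, "wy": 0, "wz": 0, "grip": 0.1},
  {"x": 0, "y": 0, "z": 0, "wx": 0, "wy": 0, "wz": 0, "grip": 0.1},
  {"x": 0, "y": 0, "z": 0, "wx": 0, "wy": 0, "wz": 0, "grip": 0.1},
  {"x": 0, "y": 0, "z": 0, "wx": 0, "wy": 0, "wz": 0, "grip": 0.1},
  {"x": 0, "y": 0, "z": 0, "wx": 0, "wy": 0, "wz": 0, "grip": 0.1},
  {"x": 0, "y": 0, "z": 0, "wx": 0, "wy": 0, "wz": 0, "grip": 0.1},
  {"x": 0, "y": 0, "z": -0.03, "wx": 0, "wy": 0, "wz": 0, "grip": 0.1},
  {"x": -0.0285, "y": 0.0035, "z": 0, "wx": 0, "wy": 0, "wz": 0, "grip": 0.1},
  {"x": -0.0285, "y": 0.0035, "z": 0, "wx": 0, "wy": 0, "wz": 0, "grip": 0.1},
  {"x": 0, "y": 0, "z": 0, "wx": 0, "wy": 0, "wz": 0, "grip": 0.1},
  {"x": 0, "y": 0, "z": 0.01, "wx": 0, "wy": 0, "wz": 0, "grip": 0.1},
  {"x": 0, "y": 0, "z": 0.01, "wx": 0, "wy": 0, "wz": 0, "grip": 0.1},
  {"x": 0, "y": 0, "z": 0, "wx": 0, "wy": 0, "wz": 0, "grip": 0.1},
  {"x": 0, "y": 0, "z": 0, "wx": 0, "wy": 0, "wz": 0, "grip": 0.1},
])

```text
clock: 23.6
eef_pos: [498.6, 36.1, 146.3]
eef_rot: [-3.142, 0.0, 0.001]
wrist_force: [0.4, 0.6, -1.5]
finger_gap: 25.1
```

Run:
```python
from h import *
p,d,K,W,C=look('w13'); save('w13c',p,(250,130,400,290),4)
```

```text
23.6 [498.6  36.1 146.3] [-3.1416e+00  3.0000e-04  9.0000e-04] F [ 0.4  0.6 -1.5] gap 25.1 j [-0.    0.22  1.71  0.    1.21  1.57]
```

View pics/w13c.png

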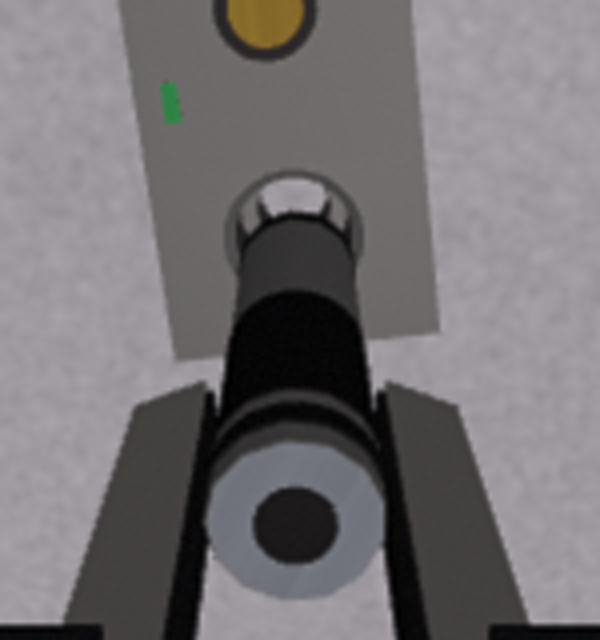

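Emit:
play_rows([
  {"x": 0, "y": 0, "z": 0.012, "wx": 0, "wy": 0, "wz": 0, "grip": 0.1},
  {"x": 0, "y": 0, "z": 0.01, "wx": 0, "wy": 0, "wz": 0, "grip": 0.1},
  {"x": 0, "y": 0, "z": 0.01, "wx": 0, "wy": 0, "wz": 0, "grip": 0.1},
  {"x": 0, "y": 0, "z": 0, "wx": 0, "wy": 0, "wz": 0, "grip": 0.1},
])

```text
clock: 24.15
eef_pos: [498.0, 36.0, 113.5]
eef_rot: [-3.142, 0.002, 0.001]
wrist_force: [0.2, 0.2, -1.3]
finger_gap: 25.7
```

Emit:
play_rows([
  {"x": 0.0003, "y": 0, "z": 0.01, "wx": 0, "wy": 0, "wz": 0, "grip": 0.1},
  {"x": 0, "y": 0, "z": 0.008, "wx": 0, "wy": 0, "wz": 0, "grip": 0.1},
  {"x": 0, "y": 0, "z": 0.003, "wx": 0, "wy": 0, "wz": 0, "grip": 0.1},
  {"x": 0, "y": 0, "z": 0, "wx": 0, "wy": 0, "wz": 0, "grip": 0.1},
  {"x": 0, "y": 0, "z": 0, "wx": 0, "wy": 0, "wz": 0, "grip": 0.1},
])

```text
clock: 24.78
eef_pos: [498.9, 36.0, 93.7]
eef_rot: [-3.142, -0.0, 0.001]
wrist_force: [0.3, -0.3, -2.5]
finger_gap: 25.4
```

Emit:
play_rows([
  {"x": 0, "y": 0, "z": 0.002, "wx": 0, "wy": 0, "wz": 0, "grip": 0.1},
  {"x": 0, "y": 0, "z": 0, "wx": 0, "wy": 0, "wz": 0, "grip": 0.1},
  {"x": 0, "y": 0, "z": 0, "wx": 0, "wy": 0, "wz": 0, "grip": 0.1},
])

```text
clock: 25.15
eef_pos: [498.8, 36.0, 91.5]
eef_rot: [-3.142, -0.0, 0.001]
wrist_force: [-0.1, 0.3, -1.8]
finger_gap: 25.9
```

Emit:
play_rows([
  {"x": 0, "y": 0, "z": 0, "wx": 0, "wy": 0, "wz": 0, "grip": 0.35},
  {"x": 0, "y": 0, "z": 0, "wx": 0, "wy": 0, "wz": 0, "grip": 0.4},
  {"x": 0, "y": 0, "z": 0, "wx": 0, "wy": 0, "wz": 0, "grip": 0.6},
  {"x": 0, "y": 0, "z": 0, "wx": 0, "wy": 0, "wz": 0, "grip": 0.8},
  {"x": 0, "y": 0, "z": 0, "wx": 0, "wy": 0, "wz": 0, "grip": 0.8},
  {"x": 0, "y": 0, "z": -0.03, "wx": 0, "wy": 0, "wz": 0, "grip": 1},
  {"x": 0, "y": 0, "z": -0.05, "wx": 0, "wy": 0, "wz": 0, "grip": 1},
  {"x": 0, "y": 0, "z": -0.06, "wx": 0, "wy": 0, "wz": 0, "grip": 1},
  {"x": 0, "y": 0, "z": 0, "wx": 0, "wy": 0, "wz": 0, "grip": 1},
  {"x": 0, "y": 0, "z": 0, "wx": 0, "wy": 0, "wz": 0, "grip": 1},
])

```text
clock: 26.4
eef_pos: [498.4, 36.0, 230.6]
eef_rot: [3.142, 0.001, 0.001]
wrist_force: [-0.3, 0.3, -0.5]
finger_gap: 94.0
```

Run:
```python
from h import *
p,d,K,W,C=look('w14')
rects(C,250,150,400,390,100,170)
# rack bed plane
m=(C[...,2]>20)&(C[...,2]<66)&(C[...,1]>190)&(C[...,1]<310)&(C[...,0]>425)&(C[...,0]<560)
Q=C[m]; A=np.c_[Q[:,:2],np.ones(len(Q))]; c=np.linalg.lstsq(A,Q[:,2],rcond=None)[0]
r=Q[:,2]-A@c; k=abs(r)<3; c=np.linalg.lstsq(A[k],Q[k,2],rcond=None)[0]; print(m.sum(),c,'tilt',np.arctan(np.hypot(*c[:2])),'az',np.arctan2(-c[1],-c[0]),np.std(r[k]))
```

```text
26.4 [498.4  36.  230.6] [3.1416e+00 9.0000e-04 9.0000e-04] F [-0.3  0.3 -0.5] gap 94.0 j [-0.    0.15  1.59 -0.    1.4   1.57]
[311 167  26  34 699] z 142.4 [500.1  35.6] [25.6 25.6] 89.45
9376 [-2.65373402e-01  1.36018474e-02  1.74275761e+02] tilt 0.25972000844252835 az -0.051210689519747776 0.9437761998616996
```

View pics/w14.png

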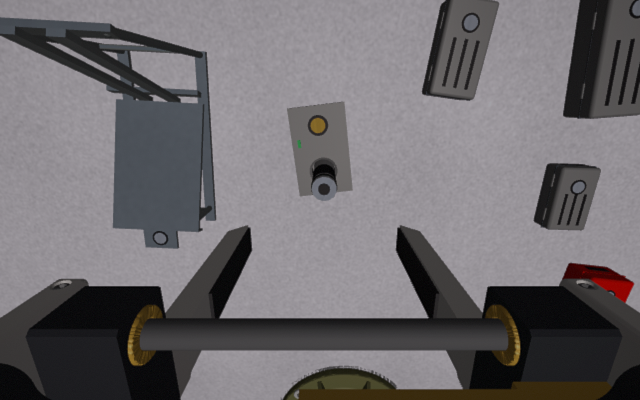

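Emit:
play_rows([
  {"x": -0.017, "y": -0.0525, "z": -0.0075, "wx": 0, "wy": 0, "wz": 0, "grip": 1},
  {"x": -0.017, "y": -0.0525, "z": -0.0075, "wx": 0, "wy": 0, "wz": 0, "grip": 1},
  {"x": -0.017, "y": -0.0525, "z": -0.0075, "wx": 0, "wy": 0, "wz": 0, "grip": 1},
  {"x": -0.017, "y": -0.0525, "z": -0.0075, "wx": 0, "wy": 0, "wz": 0, "grip": 1},
  {"x": 0, "y": 0, "z": 0, "wx": 0, "wy": 0, "wz": 0, "grip": 1},
  {"x": 0, "y": 0, "z": 0, "wx": 0, "wy": 0, "wz": 0, "grip": 1},
])

```text
clock: 27.2
eef_pos: [430.4, 245.4, 260.2]
eef_rot: [3.14, 0.002, 0.001]
wrist_force: [0.5, 0.1, -0.8]
finger_gap: 94.3
```

Run:
```python
from h import *
p,d,K,W,C=look('w15')
M=((C[...,0]>380)&(C[...,0]<590)&(C[...,1]>170)&(C[...,1]<340)); 
m=M&(C[...,2]>18)&(C[...,2]<68)
Q=C[m]; 
c=np.array([-.265,.0136,174.3])
for i in range(5):
    A=np.c_[Q[:,:2],np.ones(len(Q))]; k=abs(Q[:,2]-A@c)<3; c=np.linalg.lstsq(A[k],Q[k,2],rcond=None)[0]
print(k.sum(),c,'tilt',np.arctan(np.hypot(*c[:2])),'az',np.arctan2(-c[1],-c[0]))
B=Q[k]; r=cv2.minAreaRect(B[:,:2].astype(np.float32)); print(r)
save('w15c',p,(200,0,440,260),3)
```

```text
27.2 [430.4 245.4 260.2] [3.1404e+00 1.8000e-03 1.3000e-03] F [ 0.5  0.1 -0.8] gap 94.3 j [ 0.44  0.13  1.55 -0.    1.47  2.01]
10651 [-2.65901007e-01  1.24415521e-02  1.74824389e+02] tilt 0.2601591101170104 az -0.04675606400065781
((504.2892150878906, 252.94418334960938), (112.23502349853516, 167.87503051757812), 87.23664093017578)
```

View pics/w15.png

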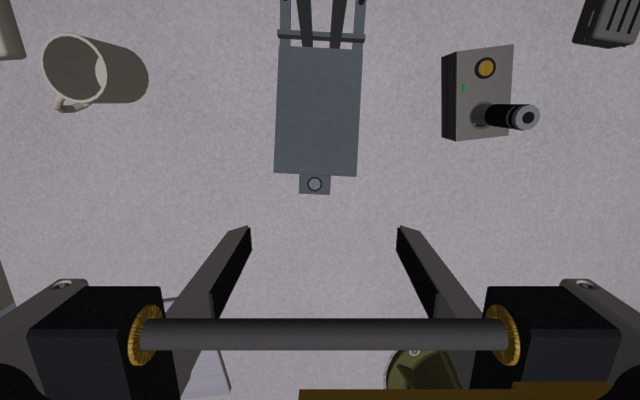

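Run:
```python
from h import *
for w in ('w15','w14'):
    z=np.load(f'/tmp/{w}.npz');p,d,K,W=[z[k] for k in('p','d','K','W')];C=cloud(d,K,W)
    C[...,2]-=0.75
    O=np.array([583.6,249.8,22]);a=-.048;t=.26
    ex=np.array([np.cos(a)*np.cos(t),np.sin(a)*np.cos(t),-np.sin(t)]);ey=np.array([-np.sin(a),np.cos(a),0]);ez=np.cross(ex,ey)
    L=(C-O)@np.c_[ex,ey,ez]
    near=(abs(L[...,0])<250)&(abs(L[...,1])<90)
    bed=near&(abs(L[...,2])<3)&(L[...,0]<5)&(L[...,0]>-170)
    print(w,'bed z',np.median(L[bed][:,2]))
    for lo in(-150,-120,-90,-60,-30):
        k=bed&(L[...,0]>lo)&(L[...,0]<lo+20); v=L[k][:,1]; print(lo,np.round(v.min(),1),np.round(v.max(),1),round((v.min()+v.max())/2,2), np.round(np.median(L[k][:,2]),2))
    k=bed&(abs(L[...,1])<40)&(abs(abs(L[...,1])-18)>9); print('x',L[k][:,0].min(),L[k][:,0].max())
    bars=near&(L[...,2]>20)&(L[...,2]<180)&(L[...,0]>-20)&(L[...,0]<30)
    B=L[bars]; 
    for s in(-1,1):
        b=B[(s*B[:,1]>5)&(s*B[:,1]<32)]
        if len(b)>20: print('bar',s,len(b),'x pct',np.round(np.percentile(b[:,0],[2,20,50,80]),1),'y',np.round(np.percentile(b[:,1],[2,50,98]),1),'z',np.round(np.percentile(b[:,2],[2,98]),0))
```

```text
w15 bed z 0.01199665301775393
-150 -56.8 55.3 -0.72 0.02
-120 -56.7 55.3 -0.71 0.03
-90 -56.6 55.2 -0.67 0.04
-60 -56.7 55.3 -0.73 -0.02
-30 -56.8 54.9 -0.94 0.01
x -168.24044318351125 0.2994342230560413
bar -1 533 x pct [-1.  -0.5 -0.2  0.1] y [-25.5 -18.7 -12. ] z [ 22. 105.]
bar 1 516 x pct [-1.  -0.5 -0.2  0.2] y [10.2 17.  23.9] z [ 23. 102.]
w14 bed z 0.03946944872242465
-150 -57.3 55.9 -0.67 0.02
-120 -57.4 55.3 -1.03 0.06
-90 -57.1 56.0 -0.55 0.05
-60 -57.1 55.2 -0.95 0.02
-30 -57.6 55.6 -1.01 0.04
x -168.27403767124886 -0.2124241255362738
bar -1 2126 x pct [-0.6 -0.2  1.2  5.5] y [-30.  -23.4  -7.9] z [ 29. 176.]
bar 1 2078 x pct [-0.6 -0.2  1.   4.8] y [ 6.9 11.3 23.5] z [ 28. 175.]
```

Emit:
play_rows([
  {"x": 0.0189, "y": 0.0513, "z": 0, "wx": 0, "wy": 0, "wz": 0, "grip": 1},
  {"x": 0.0189, "y": 0.0513, "z": 0.006, "wx": 0, "wy": 0, "wz": 0, "grip": 1},
  {"x": 0.0189, "y": 0.0513, "z": 0.006, "wx": 0, "wy": 0, "wz": 0, "grip": 1},
  {"x": 0.0189, "y": 0.0513, "z": 0.006, "wx": 0, "wy": 0, "wz": 0, "grip": 1},
  {"x": 0.0189, "y": 0.0513, "z": 0.006, "wx": 0, "wy": 0, "wz": 0, "grip": 1},
  {"x": 0.0189, "y": 0.0513, "z": 0.006, "wx": 0, "wy": 0, "wz": 0, "grip": 1},
  {"x": 0.0189, "y": 0.0513, "z": 0.006, "wx": 0, "wy": 0, "wz": 0, "grip": 1},
  {"x": 0.0189, "y": 0.0513, "z": 0.006, "wx": 0, "wy": 0, "wz": 0, "grip": 1},
  {"x": 0.0189, "y": 0.0513, "z": 0.006, "wx": 0, "wy": 0, "wz": 0, "grip": 1},
  {"x": 0.0189, "y": 0.0513, "z": 0.006, "wx": 0, "wy": 0, "wz": 0, "grip": 1},
  {"x": 0.0189, "y": 0.0513, "z": 0.006, "wx": 0, "wy": 0, "wz": 0, "grip": 1},
])

```text
clock: 28.62
eef_pos: [638.2, -321.6, 200.5]
eef_rot: [-3.141, 0.001, -0.001]
wrist_force: [0.9, 0.1, -0.4]
finger_gap: 94.1
```

Emit:
play_rows([
  {"x": 0, "y": 0, "z": 0, "wx": 0, "wy": 0, "wz": -10.25, "grip": 1},
  {"x": 0, "y": 0, "z": 0, "wx": 0, "wy": 0, "wz": -10.25, "grip": 1},
  {"x": 0, "y": 0, "z": 0, "wx": 0, "wy": 0, "wz": -10.25, "grip": 1},
  {"x": 0, "y": 0, "z": 0, "wx": 0, "wy": 0, "wz": -10.25, "grip": 1},
  {"x": 0, "y": 0, "z": 0, "wx": 0, "wy": 0, "wz": -10.25, "grip": 1},
  {"x": 0, "y": 0, "z": 0, "wx": 0, "wy": 0, "wz": -10.25, "grip": 1},
  {"x": 0, "y": 0, "z": 0, "wx": 0, "wy": 0, "wz": -10.25, "grip": 1},
  {"x": 0, "y": 0, "z": 0, "wx": 0, "wy": 0, "wz": -10.25, "grip": 1},
  {"x": 0, "y": 0, "z": 0, "wx": 0, "wy": 0, "wz": -10.25, "grip": 1},
  {"x": 0, "y": 0, "z": 0, "wx": 0, "wy": 0, "wz": -10.25, "grip": 1},
  {"x": 0, "y": 0, "z": 0, "wx": 0, "wy": 0, "wz": -10.25, "grip": 1},
  {"x": 0, "y": 0, "z": 0, "wx": 0, "wy": 0, "wz": -10.25, "grip": 1},
  {"x": 0, "y": 0, "z": 0, "wx": 0, "wy": 0, "wz": -10.25, "grip": 1},
  {"x": 0, "y": 0, "z": 0, "wx": 0, "wy": 0, "wz": -10.25, "grip": 1},
  {"x": 0, "y": 0, "z": 0, "wx": 0, "wy": 0, "wz": -10.25, "grip": 1},
  {"x": 0, "y": 0, "z": 0, "wx": 0, "wy": 0, "wz": -10.25, "grip": 1},
  {"x": 0, "y": 0, "z": 0, "wx": 0, "wy": 0, "wz": -10.25, "grip": 1},
  {"x": 0, "y": 0, "z": 0, "wx": 0, "wy": 0, "wz": -10.25, "grip": 1},
  {"x": 0, "y": 0, "z": 0, "wx": 0, "wy": 0, "wz": 0, "grip": 1},
  {"x": 0, "y": 0, "z": 0, "wx": 0, "wy": 0, "wz": 0, "grip": 1},
])

```text
clock: 31.12
eef_pos: [638.5, -319.0, 201.1]
eef_rot: [3.141, -0.0, -3.067]
wrist_force: [-0.0, -0.2, -0.9]
finger_gap: 94.1
```

Run:
```python
from h import *
p,d,K,W,C=look('w16')
rects(C,0,0,640,290,28,60,400)
```

```text
31.12 [ 638.5 -319.   201.1] [ 3.1413e+00 -5.0000e-04 -3.0673e+00] F [-0.  -0.2 -0.9] gap 94.1 j [-0.51  0.68  0.92 -0.    1.54 -2.16]
[  95    0  101   65 2598] z 47.7 [ 493.8 -519.5] [64.  95.9] 3.87
[ 316    0   54   56 2626] z 34.7 [ 471.6 -311.9] [54.8 55. ] 88.91
[ 593   46   47  106 3779] z 51.1 [526.4  16.4] [113.9  34.6] 11.2
[ 295  113   57  118 6391] z 48.7 [ 637.4 -319.9] [144.7  66.1] 4.45
[ 436  141   73   91 4068] z 38.7 [ 642.7 -131.8] [ 58.8 109.5] 82.31
```

View pics/w16.png

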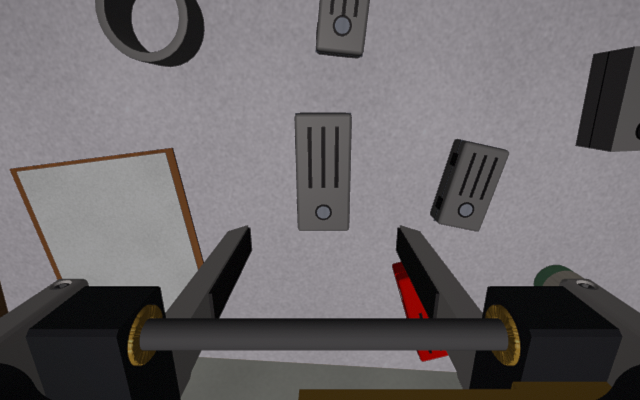

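Emit:
play_rows([
  {"x": 0.0007, "y": -0.0007, "z": 0.05, "wx": 0, "wy": 0, "wz": -0.16, "grip": 1},
  {"x": 0, "y": 0, "z": 0.055, "wx": 0, "wy": 0, "wz": 0, "grip": 1},
  {"x": 0, "y": 0, "z": 0.05, "wx": 0, "wy": 0, "wz": 0, "grip": 1},
  {"x": 0, "y": 0, "z": 0.025, "wx": 0, "wy": 0, "wz": 0, "grip": 1},
  {"x": 0, "y": 0, "z": 0.009, "wx": 0, "wy": 0, "wz": 0, "grip": 1},
  {"x": 0, "y": 0, "z": 0, "wx": 0, "wy": 0, "wz": 0, "grip": 1},
  {"x": 0, "y": 0, "z": 0, "wx": 0, "wy": 0, "wz": 0, "grip": 1},
])

```text
clock: 32.05
eef_pos: [639.0, -319.3, 14.1]
eef_rot: [-3.14, 0.002, -3.06]
wrist_force: [-0.5, -1.1, 0.3]
finger_gap: 93.9
```

Emit:
play_rows([
  {"x": 0.001, "y": -0.0004, "z": 0.004, "wx": 0, "wy": 0, "wz": 0, "grip": 1},
  {"x": 0, "y": 0, "z": 0, "wx": 0, "wy": 0, "wz": 0, "grip": 0.75},
  {"x": 0, "y": 0, "z": 0, "wx": 0, "wy": 0, "wz": 0, "grip": 0.7},
  {"x": 0, "y": 0, "z": 0, "wx": 0, "wy": 0, "wz": 0, "grip": 0.6},
  {"x": 0, "y": 0, "z": 0, "wx": 0, "wy": 0, "wz": 0, "grip": 0.5},
  {"x": 0, "y": 0, "z": 0, "wx": 0, "wy": 0, "wz": 0, "grip": 0.5},
], squeeze=35)

```text
clock: 32.8
eef_pos: [637.5, -319.4, 8.6]
eef_rot: [-3.141, 0.0, -3.059]
wrist_force: [-0.4, 0.6, 2.0]
finger_gap: 65.6
```

Run:
```python
from h import *
p,d,K,W,C=look('w17')
rects(C,250,0,400,290,40,60,400)
s=manip.read_state();print(s['eef_pos'],s['eef_rot'])
```

```text
32.8 [ 637.5 -319.4    8.6] [-3.1415e+00  2.0000e-04 -3.0593e+00] F [-0.4  0.6  2. ] gap 65.6 j [-0.52  0.83  1.13 -0.    1.19 -2.17]
[  250   127   150   163 19149] z 48.8 [ 614.7 -321. ] [100.4  88.8] 3.21
[ 637.43074575 -319.43141758    8.55437297] [-3.14148985e+00  1.31384510e-04 -3.05938553e+00]
```

View pics/w17.png

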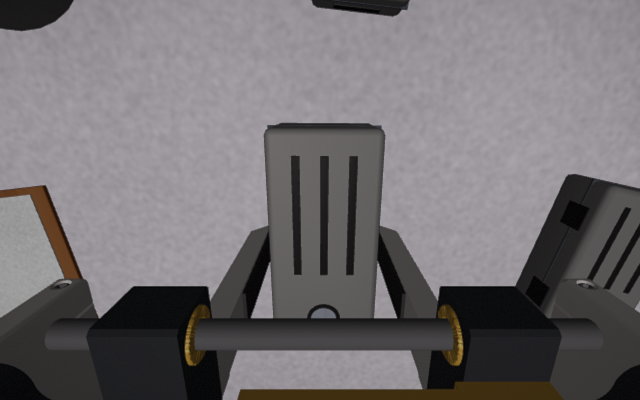

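Emit:
play_rows([
  {"x": 0, "y": 0, "z": -0.02, "wx": 0, "wy": 0, "wz": 0, "grip": 0.5},
  {"x": 0, "y": 0, "z": -0.04, "wx": 0, "wy": 0, "wz": 0, "grip": 0.5},
  {"x": 0, "y": 0, "z": -0.05, "wx": 0, "wy": 0, "wz": 2.5, "grip": 0.5},
  {"x": 0, "y": 0, "z": -0.05, "wx": 0, "wy": 0, "wz": 2.5, "grip": 0.5},
  {"x": 0, "y": 0, "z": -0.03, "wx": 0, "wy": 0, "wz": 2.47, "grip": 0.5},
  {"x": 0, "y": 0, "z": 0, "wx": 0, "wy": 0, "wz": 0, "grip": 0.5},
])

```text
clock: 33.6
eef_pos: [638.0, -319.7, 201.7]
eef_rot: [-3.139, 0.004, 3.094]
wrist_force: [0.2, 0.5, -5.5]
finger_gap: 65.3
```

Emit:
play_rows([
  {"x": 0.0075, "y": 0.026, "z": 0, "wx": 0, "wy": 0, "wz": 0, "grip": 0.5},
  {"x": 0.015, "y": 0.051, "z": 0, "wx": 0, "wy": 0, "wz": 0, "grip": 0.5},
  {"x": 0.015, "y": 0.051, "z": 0, "wx": 0, "wy": 0, "wz": 0, "grip": 0.5},
  {"x": 0.015, "y": 0.051, "z": 0, "wx": 0, "wy": 0, "wz": 0, "grip": 0.5},
  {"x": 0.015, "y": 0.051, "z": 0, "wx": 0, "wy": 0, "wz": 0, "grip": 0.5},
  {"x": 0.015, "y": 0.051, "z": 0, "wx": 0, "wy": 0, "wz": 0, "grip": 0.5},
  {"x": 0.015, "y": 0.051, "z": 0, "wx": 0, "wy": 0, "wz": 0, "grip": 0.5},
  {"x": 0.015, "y": 0.051, "z": 0, "wx": 0, "wy": 0, "wz": 0, "grip": 0.5},
  {"x": 0.015, "y": 0.051, "z": 0, "wx": 0, "wy": 0, "wz": 0, "grip": 0.5},
  {"x": 0.015, "y": 0.051, "z": 0, "wx": 0, "wy": 0, "wz": 0, "grip": 0.5},
  {"x": 0.015, "y": 0.051, "z": 0, "wx": 0, "wy": 0, "wz": 0, "grip": 0.5},
  {"x": 0.0075, "y": 0.026, "z": 0, "wx": 0, "wy": 0, "wz": 0, "grip": 0.5},
  {"x": 0, "y": 0, "z": 0, "wx": 0, "wy": 7.45, "wz": 0, "grip": 0.5},
  {"x": 0, "y": 0, "z": 0, "wx": 0, "wy": 7.45, "wz": 0, "grip": 0.5},
  {"x": 0, "y": 0, "z": 0, "wx": 0, "wy": 0, "wz": 0, "grip": 0.5},
  {"x": 0, "y": 0, "z": 0, "wx": 0, "wy": 0, "wz": 0, "grip": 0.5},
])

```text
clock: 35.6
eef_pos: [499.3, 249.8, 197.6]
eef_rot: [-3.141, -0.259, 3.094]
wrist_force: [-0.0, 0.4, -4.6]
finger_gap: 65.8
```

```bash
cat >> h.py <<'E'
O=np.array([583.5,249.0,22.]);_a=-.048;_t=.26
ex=np.array([np.cos(_a)*np.cos(_t),np.sin(_a)*np.cos(_t),-np.sin(_t)]);ey=np.array([-np.sin(_a),np.cos(_a),0]);ez=np.cross(ex,ey)
E3=np.c_[ex,ey,ez]
def loc():
    """TCP in bed frame, and tool rotation error from (-ex, ey, -ez)"""
    s=manip.read_state(); R=R_of(s['eef_rot']); Rt=np.c_[-ex,ey,-ez]
    print('bed xyz',np.round(E3.T@(s['eef_pos']-O),1),'rot needed about tool axes deg',np.round(np.degrees(Rn.from_matrix(R.T@Rt).as_rotvec()),2))
E
python3 - <<'E'
from h import *
p,d,K,W,C=look('w18'); loc()
E
```

```text
35.6 [499.3 249.8 197.6] [-3.1411 -0.2591  3.0937] F [-0.   0.4 -4.6] gap 65.8 j [ 0.35  0.47  1.28  0.1   1.63 -1.18]
bed xyz [-126.7   -3.1  148.6] rot needed about tool axes deg [-0.01  0.08  0.02]
```

View pics/w18.png

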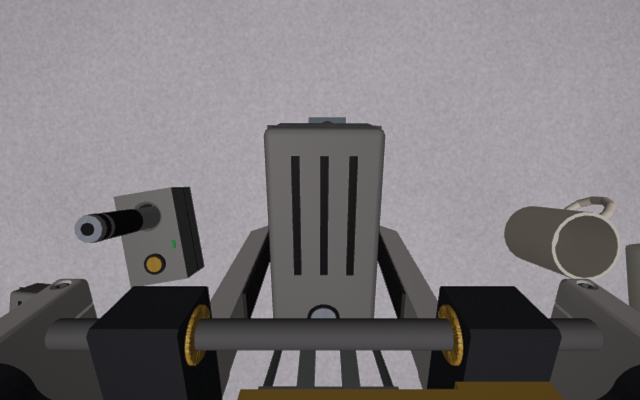

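Emit:
play_rows([
  {"x": -0.0228, "y": 0.0031, "z": 0.02, "wx": 0, "wy": 0, "wz": 0, "grip": 0.5},
  {"x": -0.0228, "y": 0, "z": 0.04, "wx": 0, "wy": 0, "wz": 0, "grip": 0.5},
  {"x": 0, "y": 0, "z": 0.04, "wx": 0, "wy": 0, "wz": 0, "grip": 0.5},
  {"x": 0, "y": 0, "z": 0.025, "wx": 0, "wy": 0, "wz": 0, "grip": 0.5},
  {"x": 0, "y": 0, "z": 0, "wx": 0, "wy": 0, "wz": 0, "grip": 0.5},
  {"x": 0, "y": 0, "z": 0, "wx": 0, "wy": 0, "wz": 0, "grip": 0.5},
])

```text
clock: 36.4
eef_pos: [512.4, 252.8, 67.6]
eef_rot: [3.141, -0.257, 3.094]
wrist_force: [-0.1, -0.3, -4.1]
finger_gap: 65.6
```

Run:
```python
from h import *
loc()
```

```text
bed xyz [-80.5   0.3  25.8] rot needed about tool axes deg [0.05 0.16 0.02]
```

Emit:
play_rows([
  {"x": 0, "y": -0.0003, "z": 0.008, "wx": 0, "wy": 0.1, "wz": 0, "grip": 0.5},
  {"x": 0, "y": 0, "z": 0.006, "wx": 0, "wy": 0, "wz": 0, "grip": 0.5},
  {"x": 0, "y": 0, "z": 0, "wx": 0, "wy": 0, "wz": 0, "grip": 0.5},
  {"x": 0, "y": 0, "z": 0, "wx": 0, "wy": 0, "wz": 0, "grip": 0.5},
])

```text
clock: 36.9
eef_pos: [508.2, 252.4, 52.5]
eef_rot: [3.141, -0.262, 3.093]
wrist_force: [0.8, -0.3, -3.8]
finger_gap: 65.4
```

Run:
```python
from h import *
loc()
```

```text
bed xyz [-80.7  -0.3  10.1] rot needed about tool axes deg [ 0.01 -0.09 -0.01]
```

Now slide towards the backstop in small steps, watching the force.

Emit:
play_rows([
  {"x": -0.003, "y": 0.0002, "z": 0, "wx": 0, "wy": 0, "wz": 0, "grip": 0.5},
  {"x": -0.003, "y": 0, "z": 0, "wx": 0, "wy": 0, "wz": 0, "grip": 0.5},
  {"x": 0, "y": 0, "z": 0.001, "wx": 0, "wy": 0, "wz": 0, "grip": 0.5},
  {"x": 0, "y": 0, "z": 0, "wx": 0, "wy": 0, "wz": 0, "grip": 0.5},
])

```text
clock: 37.4
eef_pos: [513.6, 252.2, 49.8]
eef_rot: [-3.142, -0.262, 3.093]
wrist_force: [0.4, 0.0, -4.9]
finger_gap: 65.6
```

Run:
```python
from h import *
loc()
```

```text
bed xyz [-74.8  -0.1   8.9] rot needed about tool axes deg [ 0.   -0.11 -0.01]
```

Emit:
play_rows([
  {"x": -0.001, "y": 0, "z": 0.0006, "wx": 0, "wy": 0, "wz": 0, "grip": 0.5},
  {"x": -0.001, "y": 0, "z": 0, "wx": 0, "wy": 0, "wz": 0, "grip": 0.5},
  {"x": 0, "y": 0, "z": 0, "wx": 0, "wy": 0, "wz": 0, "grip": 0.5},
  {"x": 0, "y": 0, "z": 0, "wx": 0, "wy": 0, "wz": 0, "grip": 0.5},
])

```text
clock: 37.9
eef_pos: [514.5, 252.3, 49.4]
eef_rot: [-3.141, -0.264, 3.094]
wrist_force: [-8.1, -1.7, 4.6]
finger_gap: 65.6
```

Run:
```python
from h import *
loc()
```

```text
bed xyz [-73.8  -0.    8.7] rot needed about tool axes deg [-0.01 -0.22  0.01]
```

Emit:
play_rows([
  {"x": 0, "y": 0, "z": 0, "wx": 0, "wy": 0, "wz": 0, "grip": 0.75},
  {"x": 0, "y": 0, "z": 0, "wx": 0, "wy": 0, "wz": 0, "grip": 0.85},
  {"x": 0, "y": 0, "z": 0, "wx": 0, "wy": 0, "wz": 0, "grip": 0.95},
  {"x": 0, "y": 0, "z": -0.02, "wx": 0, "wy": 0, "wz": 0, "grip": 0.95},
  {"x": 0, "y": 0, "z": -0.04, "wx": 0, "wy": 0, "wz": 0, "grip": 1},
  {"x": 0, "y": 0, "z": -0.06, "wx": 0, "wy": 0, "wz": 0, "grip": 1},
  {"x": 0.02, "y": 0, "z": -0.05, "wx": 0, "wy": 0, "wz": 0, "grip": 1},
  {"x": 0, "y": 0, "z": 0, "wx": 0, "wy": 0, "wz": 0, "grip": 1},
  {"x": 0, "y": 0, "z": 0, "wx": 0, "wy": 0, "wz": 0, "grip": 1},
])

```text
clock: 39.02
eef_pos: [539.8, 250.9, 217.3]
eef_rot: [-3.141, -0.263, 3.093]
wrist_force: [-0.6, 0.5, 0.7]
finger_gap: 93.5
```

```bash
cat >> h.py <<'E'
def bedlook(C,zlo,zhi,dz=0.75):
    C=C.copy(); C[...,2]-=dz
    L=(C-O)@E3
    k=(L[...,2]>zlo)&(L[...,2]<zhi)&(abs(L[...,1])<70)&(L[...,0]<20)&(L[...,0]>-190)
    Q=L[k]; r=cv2.minAreaRect(Q[:,:2].astype(np.float32)); c=np.linalg.lstsq(np.c_[Q[:,:2],np.ones(len(Q))],Q[:,2],rcond=None)[0]
    print('lid',len(Q),'z med',np.round(np.median(Q[:,2]),2),'slopes',np.round(c[:2],4),'rect',np.round(r[0],1),np.round(r[1],1),round(r[2],2),'x range',np.round(np.percentile(Q[:,0],[.5,99.5]),1))
E
python3 - <<'E'
from h import *
p,d,K,W,C=look('w19'); loc(); bedlook(C,40,56)
E
```

```text
39.02 [539.8 250.9 217.3] [-3.1412 -0.2627  3.0933] F [-0.6  0.5  0.7] gap 93.5 j [ 0.33  0.55  1.12  0.1   1.72 -1.19]
bed xyz [-92.5  -0.3 176.9] rot needed about tool axes deg [-0.04 -0.22 -0.02]
lid 6986 z med 48.0 slopes [0.0025 0.0001] rect [-70.3  -0.3] [ 66.1 151.7] 89.8 x range [-145.9    0.2]
```

View pics/w19.png

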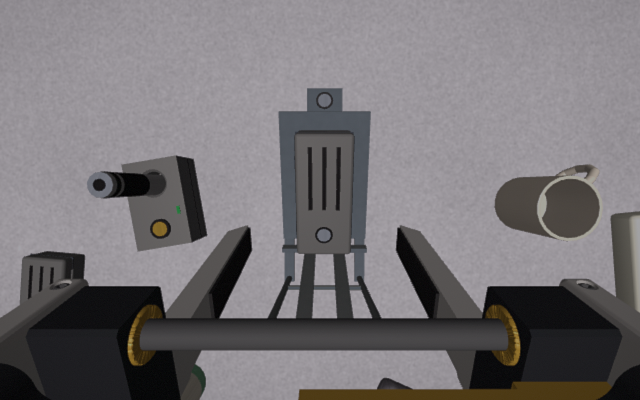

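Emit:
play_rows([
  {"x": 0, "y": 0, "z": -0.01, "wx": 0, "wy": -7.45, "wz": 0, "grip": 1},
  {"x": 0, "y": 0, "z": 0, "wx": 0, "wy": -7.45, "wz": 0, "grip": 1},
  {"x": 0, "y": 0, "z": 0, "wx": 0, "wy": 0, "wz": 4.9, "grip": 1},
  {"x": -0.0191, "y": -0.0457, "z": 0, "wx": 0, "wy": 0, "wz": 0, "grip": 1},
  {"x": -0.0191, "y": -0.0457, "z": 0, "wx": 0, "wy": 0, "wz": 0, "grip": 1},
  {"x": -0.0191, "y": -0.0457, "z": 0, "wx": 0, "wy": 0, "wz": 0, "grip": 1},
  {"x": -0.0191, "y": -0.0457, "z": 0, "wx": 0, "wy": 0, "wz": 0, "grip": 1},
  {"x": -0.0191, "y": -0.0457, "z": 0.005, "wx": 0, "wy": 0, "wz": 0, "grip": 1},
  {"x": -0.0191, "y": -0.0457, "z": 0.01, "wx": 0, "wy": 0, "wz": 0, "grip": 1},
  {"x": -0.0191, "y": -0.0457, "z": 0.01, "wx": 0, "wy": 0, "wz": 0, "grip": 1},
  {"x": -0.0191, "y": -0.0457, "z": 0.01, "wx": 0, "wy": 0, "wz": 0, "grip": 1},
  {"x": 0, "y": 0, "z": 0, "wx": 0, "wy": 0, "wz": 0, "grip": 1},
  {"x": 0, "y": 0, "z": 0, "wx": 0, "wy": 0, "wz": 0, "grip": 1},
])

```text
clock: 40.7
eef_pos: [644.9, -131.5, 191.5]
eef_rot: [3.141, -0.004, 3.008]
wrist_force: [-0.4, 0.3, 0.3]
finger_gap: 94.0
```

Run:
```python
from h import *
p,d,K,W,C=look('w20')
rects(C,0,0,640,290,28,60,400)
```

```text
40.7 [ 644.9 -131.5  191.5] [ 3.1414 -0.0036  3.0078] F [-0.4  0.3  0.3] gap 94.0 j [-0.26  0.55  1.16 -0.    1.44 -1.69]
[ 102    0   69   73 3625] z 34.7 [ 463.8 -310.6] [54.4 70.6] 88.84
[ 423    0   89  108 6779] z 52.7 [524.   39.4] [111.2  71.5] 6.83
[ 597    0   43   98 2599] z 37.0 [549.9 212.6] [39.6 96.2] 88.17
[ 300  128   49   89 4220] z 38.7 [ 642.4 -130.7] [ 58.  108.7] 82.3
[441 239  49  32 601] z 45.3 [765.1  32.5] [17.4 52.8] 17.15
[ 280  253   66   37 1548] z 48.1 [ 791.4 -166.2] [65.2 67. ] 22.53
```

View pics/w20.png

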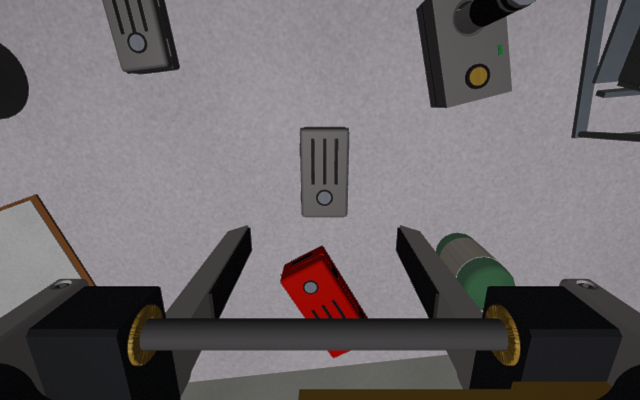

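Emit:
play_rows([
  {"x": 0.0021, "y": 0, "z": 0.05, "wx": 0, "wy": -0.2, "wz": 0, "grip": 1},
  {"x": 0, "y": 0, "z": 0.055, "wx": 0, "wy": 0, "wz": 0, "grip": 1},
  {"x": 0, "y": 0, "z": 0.045, "wx": 0, "wy": 0, "wz": 0, "grip": 1},
  {"x": 0, "y": 0, "z": 0.022, "wx": 0, "wy": 0, "wz": 0, "grip": 1},
  {"x": 0, "y": 0, "z": 0.006, "wx": 0, "wy": 0, "wz": 0, "grip": 1},
  {"x": 0, "y": 0, "z": 0, "wx": 0, "wy": 0, "wz": 0, "grip": 1},
  {"x": 0, "y": 0, "z": 0, "wx": 0, "wy": 0, "wz": 0, "grip": 1},
])

```text
clock: 41.62
eef_pos: [644.0, -131.5, 16.1]
eef_rot: [-3.141, 0.004, 3.008]
wrist_force: [-0.0, -0.2, 1.0]
finger_gap: 94.1
```

Emit:
play_rows([
  {"x": 0.0008, "y": 0, "z": 0.006, "wx": 0, "wy": 0.1, "wz": 0, "grip": 1},
  {"x": 0, "y": 0, "z": 0.001, "wx": 0, "wy": 0, "wz": 0, "grip": 0.75},
  {"x": 0, "y": 0, "z": 0, "wx": 0, "wy": 0, "wz": 0, "grip": 0.65},
  {"x": 0, "y": 0, "z": 0, "wx": 0, "wy": 0, "wz": 0, "grip": 0.55},
  {"x": 0, "y": 0, "z": 0, "wx": 0, "wy": 0, "wz": 0, "grip": 0.5},
  {"x": 0, "y": 0, "z": 0, "wx": 0, "wy": 0, "wz": 0, "grip": 0.45},
  {"x": 0, "y": 0, "z": 0, "wx": 0, "wy": 0, "wz": 0, "grip": 0.45},
], squeeze=30)

```text
clock: 42.5
eef_pos: [642.6, -131.5, 7.7]
eef_rot: [-3.142, 0.0, 3.008]
wrist_force: [-0.1, 0.6, 1.1]
finger_gap: 57.3
```

Run:
```python
from h import *
p,d,K,W,C=look('w21')
```

```text
42.5 [ 642.6 -131.5    7.7] [-3.1415e+00  1.0000e-04  3.0080e+00] F [-0.1  0.6  1.1] gap 57.3 j [-0.26  0.71  1.34 -0.    1.09 -1.69]
```

View pics/w21.png

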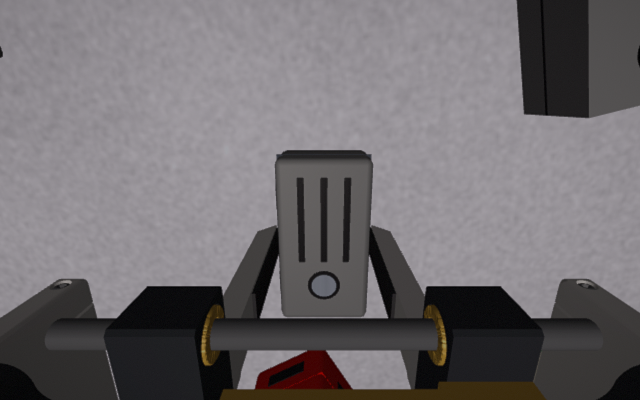

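Emit:
play_rows([
  {"x": 0, "y": 0, "z": -0.02, "wx": 0, "wy": 0, "wz": 0, "grip": 0.45},
  {"x": 0, "y": 0, "z": -0.045, "wx": 0, "wy": 0, "wz": 0, "grip": 0.45},
  {"x": 0, "y": 0, "z": -0.055, "wx": 0, "wy": 0, "wz": -2.5, "grip": 0.45},
  {"x": 0, "y": 0, "z": -0.055, "wx": 0, "wy": 0, "wz": -2.4, "grip": 0.45},
  {"x": 0, "y": 0, "z": -0.035, "wx": 0, "wy": 0, "wz": 0, "grip": 0.45},
  {"x": 0.0113, "y": 0.0235, "z": 0, "wx": 0, "wy": 0, "wz": 0, "grip": 0.45},
  {"x": 0.0226, "y": 0.0469, "z": 0, "wx": 0, "wy": 0, "wz": 0, "grip": 0.45},
  {"x": 0.0226, "y": 0.0469, "z": 0, "wx": 0, "wy": 0, "wz": 0, "grip": 0.45},
  {"x": 0.0226, "y": 0.0469, "z": 0, "wx": 0, "wy": 0, "wz": 0, "grip": 0.45},
  {"x": 0.0226, "y": 0.0469, "z": 0, "wx": 0, "wy": 0, "wz": 0, "grip": 0.45},
  {"x": 0.0226, "y": 0.0469, "z": 0, "wx": 0, "wy": 0, "wz": 0, "grip": 0.45},
  {"x": 0.0226, "y": 0.0469, "z": 0, "wx": 0, "wy": 0, "wz": 0, "grip": 0.45},
  {"x": 0.0226, "y": 0.0469, "z": 0, "wx": 0, "wy": 0, "wz": 0, "grip": 0.45},
  {"x": 0.0113, "y": 0.0235, "z": 0, "wx": 0, "wy": 0, "wz": 0, "grip": 0.45},
  {"x": 0, "y": 0, "z": 0, "wx": 0, "wy": 7.45, "wz": 0, "grip": 0.45},
  {"x": 0, "y": 0, "z": 0, "wx": 0, "wy": 7.45, "wz": 0, "grip": 0.45},
  {"x": 0, "y": 0, "z": 0, "wx": 0, "wy": 0, "wz": 0, "grip": 0.45},
  {"x": 0, "y": 0, "z": 0, "wx": 0, "wy": 0, "wz": 0, "grip": 0.45},
])

```text
clock: 44.8
eef_pos: [480.0, 252.0, 218.1]
eef_rot: [-3.142, -0.258, 3.093]
wrist_force: [-0.5, 0.5, -2.9]
finger_gap: 57.6
```

Run:
```python
from h import *
p,d,K,W,C=look('w22');loc()
```

```text
44.8 [480.  252.  218.1] [-3.1415 -0.2576  3.0934] F [-0.5  0.5 -2.9] gap 57.6 j [ 0.36  0.41  1.31  0.1   1.66 -1.17]
bed xyz [-150.7   -1.8  163.1] rot needed about tool axes deg [0.01 0.14 0.01]
```

View pics/w22.png

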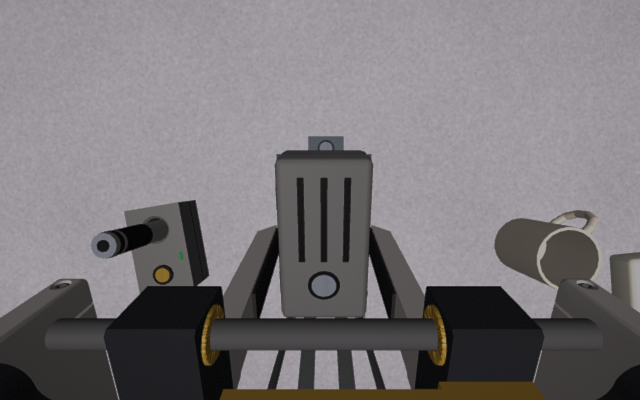

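Emit:
play_rows([
  {"x": -0.02, "y": 0.0018, "z": 0.01, "wx": 0, "wy": 0.1, "wz": 0, "grip": 0.45},
  {"x": -0.034, "y": 0, "z": 0.03, "wx": 0, "wy": 0, "wz": 0, "grip": 0.45},
  {"x": -0.0337, "y": 0, "z": 0.035, "wx": 0, "wy": 0, "wz": 0, "grip": 0.45},
  {"x": 0, "y": 0, "z": 0.02, "wx": 0, "wy": 0, "wz": 0, "grip": 0.45},
  {"x": 0, "y": 0, "z": 0, "wx": 0, "wy": 0, "wz": 0, "grip": 0.45},
  {"x": 0, "y": 0, "z": 0, "wx": 0, "wy": 0, "wz": 0, "grip": 0.45},
])

```text
clock: 45.6
eef_pos: [540.6, 251.4, 105.1]
eef_rot: [3.141, -0.259, 3.094]
wrist_force: [-0.8, 1.0, -2.6]
finger_gap: 57.5
```

Run:
```python
from h import *
loc()
```

```text
bed xyz [-62.9   0.3  69.2] rot needed about tool axes deg [0.04 0.06 0.03]
```

Emit:
play_rows([
  {"x": 0, "y": -0.0003, "z": 0.007, "wx": 0, "wy": 0, "wz": 0, "grip": 0.45},
  {"x": -0.003, "y": 0, "z": 0.004, "wx": 0, "wy": 0, "wz": 0, "grip": 0.45},
  {"x": -0.003, "y": 0, "z": 0.0005, "wx": 0, "wy": 0, "wz": 0, "grip": 0.45},
  {"x": 0, "y": 0, "z": 0, "wx": 0, "wy": 0, "wz": 0, "grip": 0.45},
  {"x": 0, "y": 0, "z": 0, "wx": 0, "wy": 0, "wz": 0, "grip": 0.45},
])

```text
clock: 46.22
eef_pos: [543.3, 250.5, 90.6]
eef_rot: [-3.142, -0.261, 3.093]
wrist_force: [1.2, 0.0, -0.8]
finger_gap: 57.6
```

Run:
```python
from h import *
loc()
```

```text
bed xyz [-56.5  -0.4  55.9] rot needed about tool axes deg [ 0.   -0.07 -0.02]
```

Emit:
play_rows([
  {"x": -0.001, "y": 0.0002, "z": 0, "wx": 0, "wy": 0, "wz": 0, "grip": 0.45},
  {"x": -0.001, "y": 0, "z": 0, "wx": 0, "wy": 0, "wz": 0, "grip": 0.45},
  {"x": 0, "y": 0, "z": 0.0003, "wx": 0, "wy": 0, "wz": 0, "grip": 0.45},
  {"x": 0, "y": 0, "z": 0, "wx": 0, "wy": 0, "wz": 0, "grip": 0.45},
])

```text
clock: 46.72
eef_pos: [544.2, 250.7, 90.3]
eef_rot: [-3.141, -0.263, 3.094]
wrist_force: [-6.7, -1.2, 6.0]
finger_gap: 57.5
```

Run:
```python
from h import *
loc()
```

```text
bed xyz [-55.6  -0.1  55.9] rot needed about tool axes deg [-0.01 -0.19  0.  ]
```

Emit:
play_rows([
  {"x": 0, "y": 0, "z": 0, "wx": 0, "wy": 0, "wz": 0, "grip": 0.65},
  {"x": 0, "y": 0, "z": 0, "wx": 0, "wy": 0, "wz": 0, "grip": 0.75},
  {"x": 0, "y": 0, "z": 0, "wx": 0, "wy": 0, "wz": 0, "grip": 0.85},
  {"x": 0, "y": 0, "z": 0, "wx": 0, "wy": 0, "wz": 0, "grip": 0.95},
  {"x": 0, "y": 0, "z": -0.02, "wx": 0, "wy": 0, "wz": 0, "grip": 0.95},
  {"x": 0, "y": 0, "z": -0.04, "wx": 0, "wy": 0, "wz": 0, "grip": 1},
  {"x": 0.01, "y": 0, "z": -0.05, "wx": 0, "wy": 0, "wz": 0, "grip": 1},
  {"x": 0.02, "y": 0, "z": -0.04, "wx": 0, "wy": 0, "wz": 0, "grip": 1},
  {"x": 0, "y": 0, "z": 0, "wx": 0, "wy": 0, "wz": 0, "grip": 1},
  {"x": 0, "y": 0, "z": 0, "wx": 0, "wy": 0, "wz": 0, "grip": 1},
])

```text
clock: 47.98
eef_pos: [554.5, 250.1, 241.4]
eef_rot: [-3.141, -0.263, 3.093]
wrist_force: [0.5, -0.4, -0.0]
finger_gap: 94.0
```

Run:
```python
from h import *
p,d,K,W,C=look('w23'); loc(); bedlook(C,80,92); bedlook(C,42,52)
```

```text
47.98 [554.5 250.1 241.4] [-3.141  -0.2629  3.0933] F [ 0.5 -0.4 -0. ] gap 94.0 j [ 0.32  0.57  1.03  0.1   1.79 -1.19]
bed xyz [-84.4  -0.3 204. ] rot needed about tool axes deg [-0.05 -0.22 -0.02]
lid 4808 z med 86.02 slopes [ 0.0054 -0.0001] rect [-54.8  -0.4] [ 58.1 111.3] 89.88 x range [-110.     0.3]
lid 1858 z med 47.9 slopes [-0.015   0.0001] rect [-78.9  -0.3] [ 66.1 134.2] 89.76 x range [-145.9  -21.5]
```

View pics/w23.png

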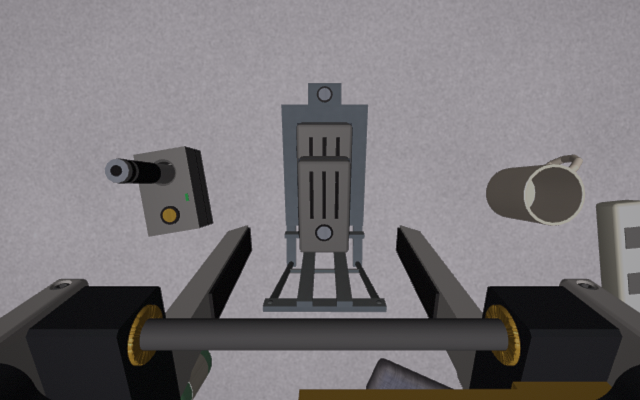

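Emit:
play_rows([
  {"x": 0.01, "y": 0, "z": -0.01, "wx": 0, "wy": -7.45, "wz": 0, "grip": 1},
  {"x": 0, "y": 0, "z": 0, "wx": 0, "wy": -7.45, "wz": 0, "grip": 1},
  {"x": 0, "y": 0, "z": 0, "wx": 0, "wy": 0, "wz": -1.45, "grip": 1},
  {"x": 0.0075, "y": -0.0512, "z": 0, "wx": 0, "wy": 0, "wz": 0, "grip": 1},
  {"x": 0.0075, "y": -0.0512, "z": 0, "wx": 0, "wy": 0, "wz": 0, "grip": 1},
  {"x": 0.0075, "y": -0.0512, "z": 0, "wx": 0, "wy": 0, "wz": 0, "grip": 1},
  {"x": 0.0075, "y": -0.0512, "z": 0, "wx": 0, "wy": 0, "wz": 0, "grip": 1},
  {"x": 0.0075, "y": -0.0512, "z": 0, "wx": 0, "wy": 0, "wz": 0, "grip": 1},
  {"x": 0.0075, "y": -0.0512, "z": 0.01, "wx": 0, "wy": 0, "wz": 0, "grip": 1},
  {"x": 0.0075, "y": -0.0512, "z": 0.01, "wx": 0, "wy": 0, "wz": 0, "grip": 1},
  {"x": 0.0075, "y": -0.0512, "z": 0.01, "wx": 0, "wy": 0, "wz": 0, "grip": 1},
  {"x": 0.0075, "y": -0.0512, "z": 0.01, "wx": 0, "wy": 0, "wz": 0, "grip": 1},
  {"x": 0.0075, "y": -0.0512, "z": 0.01, "wx": 0, "wy": 0, "wz": 0, "grip": 1},
  {"x": 0.0075, "y": -0.0512, "z": 0, "wx": 0, "wy": 0, "wz": 0, "grip": 1},
  {"x": 0, "y": 0, "z": 0, "wx": 0, "wy": 0, "wz": 0, "grip": 1},
  {"x": 0, "y": 0, "z": 0, "wx": 0, "wy": 0, "wz": 0, "grip": 1},
])

```text
clock: 50.02
eef_pos: [452.1, -310.3, 203.8]
eef_rot: [3.14, -0.004, 3.119]
wrist_force: [-0.5, 0.1, -0.4]
finger_gap: 93.9
```

Run:
```python
from h import *
p,d,K,W,C=look('w24')
rects(C,0,0,640,290,28,60,400)
```

```text
50.02 [ 452.1 -310.3  203.8] [ 3.1395 -0.0036  3.1186] F [-0.5  0.1 -0.4] gap 93.9 j [-0.67  0.28  1.49 -0.    1.37 -2.22]
[ 223    0   66   80 4845] z 48.7 [ 295.  -381.8] [66.8 82. ] 83.1
[ 276  142   45   71 2965] z 34.7 [ 458.4 -342.5] [54.5 91.2] 89.59
[ 116  159   84   76 2843] z 47.7 [ 477.  -520.1] [95.5 94.4] 87.15
[ 555  175   82   94 5469] z 52.4 [523.4  39.3] [113.6  73.6] 7.2
```

View pics/w24.png

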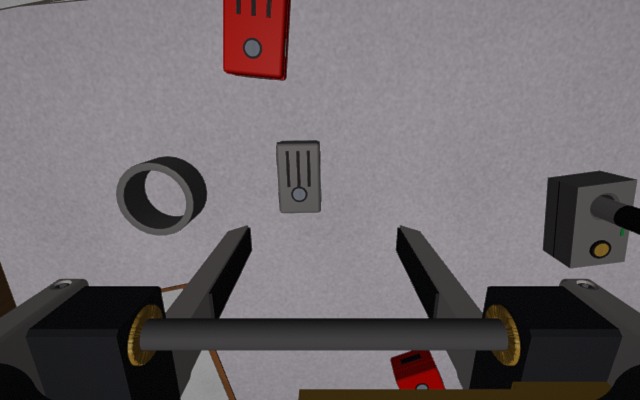

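Emit:
play_rows([
  {"x": -0.0068, "y": -0.0321, "z": 0.02, "wx": 0, "wy": -0.2, "wz": -0.9, "grip": 1},
  {"x": 0, "y": 0, "z": 0.02, "wx": 0, "wy": 0, "wz": 0, "grip": 1},
  {"x": 0, "y": 0, "z": 0, "wx": 0, "wy": 0, "wz": 0, "grip": 1},
  {"x": 0, "y": 0, "z": 0, "wx": 0, "wy": 0, "wz": 0, "grip": 1},
])

```text
clock: 50.58
eef_pos: [458.8, -342.3, 165.7]
eef_rot: [-3.141, 0.002, 3.136]
wrist_force: [0.5, 0.3, -0.3]
finger_gap: 93.7
```

Run:
```python
from h import *
p,d,K,W,C=look('w25')
rects(C,200,0,450,290,28,42,400)
```

```text
50.58 [ 458.8 -342.3  165.7] [-3.1410e+00  2.4000e-03  3.1357e+00] F [ 0.5  0.3 -0.3] gap 93.7 j [-0.71  0.36  1.48  0.    1.3  -2.27]
[ 300  139   49   79 3641] z 34.7 [ 459.  -342.2] [54.  92.5] 89.57
```

Aligned. Descend to about z = 8 and grip.

Emit:
play_rows([
  {"x": 0, "y": 0, "z": 0.05, "wx": 0, "wy": 0, "wz": 0, "grip": 1},
  {"x": 0, "y": 0, "z": 0.055, "wx": 0, "wy": 0, "wz": 0, "grip": 1},
  {"x": 0, "y": 0, "z": 0.035, "wx": 0, "wy": 0, "wz": 0, "grip": 1},
  {"x": 0, "y": 0, "z": 0.01, "wx": 0, "wy": 0, "wz": 0, "grip": 1},
  {"x": 0, "y": 0, "z": 0, "wx": 0, "wy": 0, "wz": 0, "grip": 1},
  {"x": 0, "y": 0, "z": 0, "wx": 0, "wy": 0, "wz": 0, "grip": 1},
])

```text
clock: 51.38
eef_pos: [459.4, -343.5, 16.7]
eef_rot: [-3.14, 0.004, 3.135]
wrist_force: [-0.4, -0.3, 0.7]
finger_gap: 93.7
```

Emit:
play_rows([
  {"x": 0.0003, "y": 0.001, "z": 0.008, "wx": 0, "wy": 0.1, "wz": 0, "grip": 1},
  {"x": 0, "y": 0, "z": 0.001, "wx": 0, "wy": 0, "wz": 0, "grip": 0.75},
  {"x": 0, "y": 0, "z": 0, "wx": 0, "wy": 0, "wz": 0, "grip": 0.65},
  {"x": 0, "y": 0, "z": 0, "wx": 0, "wy": 0, "wz": 0, "grip": 0.55},
  {"x": 0, "y": 0, "z": 0, "wx": 0, "wy": 0, "wz": 0, "grip": 0.45},
  {"x": 0, "y": 0, "z": 0, "wx": 0, "wy": 0, "wz": 0, "grip": 0.4},
  {"x": 0, "y": 0, "z": 0, "wx": 0, "wy": 0, "wz": 0, "grip": 0.4},
], squeeze=25)

```text
clock: 52.25
eef_pos: [458.3, -342.0, 5.9]
eef_rot: [-3.141, 0.0, 3.134]
wrist_force: [-0.2, 0.4, 0.2]
finger_gap: 53.6
```

Run:
```python
from h import *
p,d,K,W,C=look('w26')
```

```text
52.25 [ 458.3 -342.     5.9] [-3.1414e+00  1.0000e-04  3.1344e+00] F [-0.2  0.4  0.2] gap 53.6 j [-0.71  0.55  1.61 -0.    0.98 -2.27]
```

View pics/w26.png

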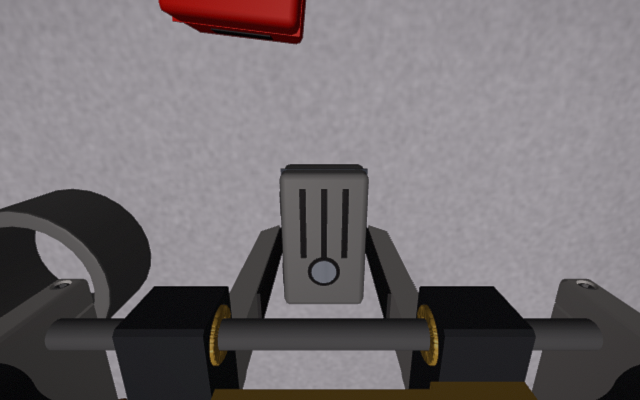

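Emit:
play_rows([
  {"x": 0, "y": 0, "z": -0.02, "wx": 0, "wy": 0, "wz": 0, "grip": 0.4},
  {"x": 0, "y": 0, "z": -0.045, "wx": 0, "wy": 0, "wz": 0, "grip": 0.4},
  {"x": 0, "y": 0, "z": -0.055, "wx": 0, "wy": 0, "wz": 1.2, "grip": 0.4},
  {"x": 0, "y": 0, "z": -0.055, "wx": 0, "wy": 0, "wz": 1.14, "grip": 0.4},
  {"x": 0, "y": 0, "z": -0.055, "wx": 0, "wy": 0, "wz": 0, "grip": 0.4},
  {"x": 0.0006, "y": 0.027, "z": 0, "wx": 0, "wy": 0, "wz": 0, "grip": 0.4},
  {"x": 0.0006, "y": 0.054, "z": 0, "wx": 0, "wy": 0, "wz": 0, "grip": 0.4},
  {"x": 0.0006, "y": 0.054, "z": 0, "wx": 0, "wy": 0, "wz": 0, "grip": 0.4},
  {"x": 0.0006, "y": 0.054, "z": 0, "wx": 0, "wy": 0, "wz": 0, "grip": 0.4},
  {"x": 0.0006, "y": 0.054, "z": 0, "wx": 0, "wy": 0, "wz": 0, "grip": 0.4},
  {"x": 0.0006, "y": 0.054, "z": 0, "wx": 0, "wy": 0, "wz": 0, "grip": 0.4},
  {"x": 0.0006, "y": 0.054, "z": 0, "wx": 0, "wy": 0, "wz": 0, "grip": 0.4},
  {"x": 0.0006, "y": 0.054, "z": 0, "wx": 0, "wy": 0, "wz": 0, "grip": 0.4},
  {"x": 0.0006, "y": 0.054, "z": 0, "wx": 0, "wy": 0, "wz": 0, "grip": 0.4},
  {"x": 0.0006, "y": 0.054, "z": 0, "wx": 0, "wy": 0, "wz": 0, "grip": 0.4},
  {"x": 0.0006, "y": 0.054, "z": 0, "wx": 0, "wy": 0, "wz": 0, "grip": 0.4},
  {"x": 0, "y": 0.027, "z": 0, "wx": 0, "wy": 0, "wz": 0, "grip": 0.4},
  {"x": 0, "y": 0, "z": 0, "wx": 0, "wy": 7.45, "wz": 0, "grip": 0.4},
  {"x": 0, "y": 0, "z": 0, "wx": 0, "wy": 7.45, "wz": 0, "grip": 0.4},
  {"x": 0, "y": 0, "z": 0, "wx": 0, "wy": 0, "wz": 0, "grip": 0.4},
])

```text
clock: 54.8
eef_pos: [480.8, 251.3, 234.1]
eef_rot: [-3.14, -0.263, 3.092]
wrist_force: [-0.8, -0.6, -1.7]
finger_gap: 53.6
```

Run:
```python
from h import *
p,d,K,W,C=look('w27');loc()
```

```text
54.8 [480.8 251.3 234.1] [-3.1403 -0.2631  3.0922] F [-0.8 -0.6 -1.7] gap 53.6 j [ 0.36  0.41  1.28  0.1   1.7  -1.16]
bed xyz [-154.2   -2.4  179. ] rot needed about tool axes deg [-0.04 -0.01 -0.05]
```

View pics/w27.png

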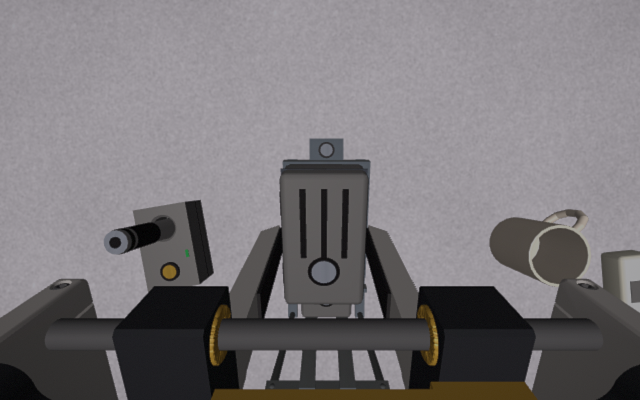

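Emit:
play_rows([
  {"x": -0.02, "y": 0.0022, "z": 0.01, "wx": 0, "wy": 0, "wz": 0, "grip": 0.4},
  {"x": -0.04, "y": 0, "z": 0.02, "wx": 0, "wy": 0, "wz": 0, "grip": 0.4},
  {"x": -0.038, "y": 0, "z": 0.025, "wx": 0, "wy": 0, "wz": 0, "grip": 0.4},
  {"x": 0, "y": 0, "z": 0.02, "wx": 0, "wy": 0, "wz": 0, "grip": 0.4},
  {"x": 0, "y": 0, "z": 0, "wx": 0, "wy": 0, "wz": 0, "grip": 0.4},
  {"x": 0, "y": 0, "z": 0, "wx": 0, "wy": 0, "wz": 0, "grip": 0.4},
])

```text
clock: 55.6
eef_pos: [555.8, 250.7, 139.8]
eef_rot: [3.141, -0.257, 3.094]
wrist_force: [-0.0, -0.1, -1.1]
finger_gap: 53.5
```

Run:
```python
from h import *
loc()
```

```text
bed xyz [-57.1   0.4 106.7] rot needed about tool axes deg [0.03 0.16 0.04]
```

Emit:
play_rows([
  {"x": -0.002, "y": -0.0004, "z": 0.008, "wx": 0, "wy": 0.1, "wz": 0, "grip": 0.4},
  {"x": -0.003, "y": 0, "z": 0.004, "wx": 0, "wy": 0, "wz": 0, "grip": 0.4},
  {"x": -0.003, "y": 0, "z": 0.0005, "wx": 0, "wy": 0, "wz": 0, "grip": 0.4},
  {"x": 0, "y": 0, "z": 0, "wx": 0, "wy": 0, "wz": 0, "grip": 0.4},
  {"x": 0, "y": 0, "z": 0, "wx": 0, "wy": 0, "wz": 0, "grip": 0.4},
])

```text
clock: 56.22
eef_pos: [560.1, 249.7, 124.0]
eef_rot: [-3.142, -0.262, 3.094]
wrist_force: [-0.4, 0.7, -1.0]
finger_gap: 53.7
```

Run:
```python
from h import *
loc()
```

```text
bed xyz [-48.8  -0.4  92.5] rot needed about tool axes deg [-0.  -0.1 -0. ]
```

Emit:
play_rows([
  {"x": -0.0015, "y": 0.0002, "z": 0.0006, "wx": 0, "wy": 0, "wz": 0, "grip": 0.4},
  {"x": -0.001, "y": 0, "z": 0.0003, "wx": 0, "wy": 0, "wz": 0, "grip": 0.4},
  {"x": 0, "y": 0, "z": 0, "wx": 0, "wy": 0, "wz": 0, "grip": 0.4},
  {"x": 0, "y": 0, "z": 0, "wx": 0, "wy": 0, "wz": 0, "grip": 0.4},
])

```text
clock: 56.72
eef_pos: [562.0, 249.9, 122.9]
eef_rot: [3.142, -0.262, 3.094]
wrist_force: [-3.7, -1.3, 4.4]
finger_gap: 53.4
```

Run:
```python
from h import *
loc()
```

```text
bed xyz [-46.8  -0.1  92. ] rot needed about tool axes deg [-0.   -0.13  0.02]
```

Emit:
play_rows([
  {"x": -0.0006, "y": 0, "z": -0.0002, "wx": 0, "wy": 0, "wz": 0, "grip": 0.4},
  {"x": 0, "y": 0, "z": 0, "wx": 0, "wy": 0, "wz": 0, "grip": 0.4},
  {"x": 0, "y": 0, "z": 0, "wx": 0, "wy": 0, "wz": 0, "grip": 0.4},
])

```text
clock: 57.1
eef_pos: [562.0, 249.9, 123.0]
eef_rot: [-3.141, -0.264, 3.094]
wrist_force: [-8.4, -1.3, 5.8]
finger_gap: 53.6
```

Emit:
play_rows([
  {"x": 0, "y": 0, "z": 0, "wx": 0, "wy": 0, "wz": 0, "grip": 0.62},
  {"x": 0, "y": 0, "z": 0, "wx": 0, "wy": 0, "wz": 0, "grip": 0.75},
  {"x": 0, "y": 0, "z": 0, "wx": 0, "wy": 0, "wz": 0, "grip": 0.85},
  {"x": 0, "y": 0, "z": 0, "wx": 0, "wy": 0, "wz": 0, "grip": 0.95},
  {"x": 0, "y": 0, "z": -0.02, "wx": 0, "wy": 0, "wz": 0, "grip": 0.95},
  {"x": 0, "y": 0, "z": -0.04, "wx": 0, "wy": 0, "wz": 0, "grip": 1},
  {"x": 0.02, "y": 0, "z": -0.05, "wx": 0, "wy": 0, "wz": 0, "grip": 1},
  {"x": 0.04, "y": 0, "z": -0.02, "wx": 0, "wy": 0, "wz": 0, "grip": 1},
  {"x": 0.03, "y": 0, "z": 0, "wx": 0, "wy": 0, "wz": 0, "grip": 1},
  {"x": 0, "y": 0, "z": 0, "wx": 0, "wy": 0, "wz": 0, "grip": 1},
  {"x": 0, "y": 0, "z": 0, "wx": 0, "wy": 0, "wz": 0, "grip": 1},
])

```text
clock: 58.48
eef_pos: [510.0, 252.2, 270.9]
eef_rot: [-3.141, -0.262, 3.093]
wrist_force: [0.4, 0.1, 0.3]
finger_gap: 94.0
```

Run:
```python
from h import *
p,d,K,W,C=look('w28'); loc(); bedlook(C,114,126); bedlook(C,80,92); bedlook(C,42,52)
p,d,K,W,C2=look('t2','top'); save('t2c',p,(180,90,480,310),2.6)
p,d,K,W,C2=look('s2','scene'); save('s2c',p,(280,160,460,320),4)
```

```text
58.48 [510.  252.2 270.9] [-3.1413 -0.2621  3.0934] F [0.4 0.1 0.3] gap 94.0 j [ 0.34  0.46  1.12  0.1   1.8  -1.17]
bed xyz [-134.8   -0.3  221.3] rot needed about tool axes deg [-0.03 -0.15 -0.02]
lid 3584 z med 119.98 slopes [0.0111 0.003 ] rect [-36.4   0.7] [104.6 112.3] 89.72 x range [-92.1   1.1]
lid 858 z med 85.77 slopes [0.1134 0.0015] rect [-96.9  -0.2] [27.1 57.8] 0.39 x range [-110.3  -86.1]
lid 1542 z med 47.9 slopes [ 0.0003 -0.0019] rect [-103.8    0.4] [66.3 84.9] 88.62 x range [-145.8  -76.4]
58.52 [510.2 252.2 270.5] [-3.141  -0.2626  3.0932] F [-0.2 -0.2  0.1] gap 94.3 j [ 0.34  0.46  1.12  0.1   1.8  -1.17]
58.58 [510.2 252.1 270.4] [-3.141  -0.2629  3.0931] F [-0.1  0.1  0.1] gap 93.9 j [ 0.34  0.46  1.12  0.1   1.8  -1.17]
```

View pics/w28.png

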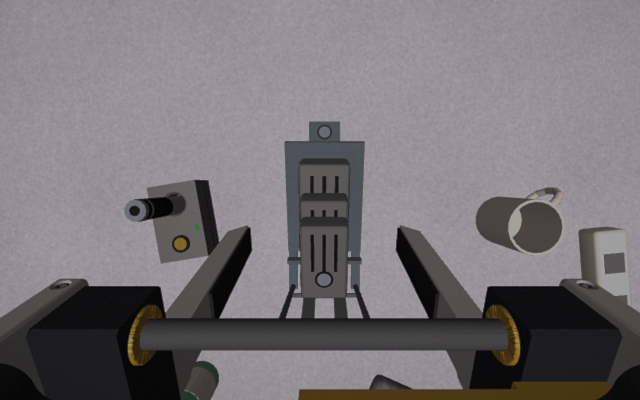

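View pics/t2c.png

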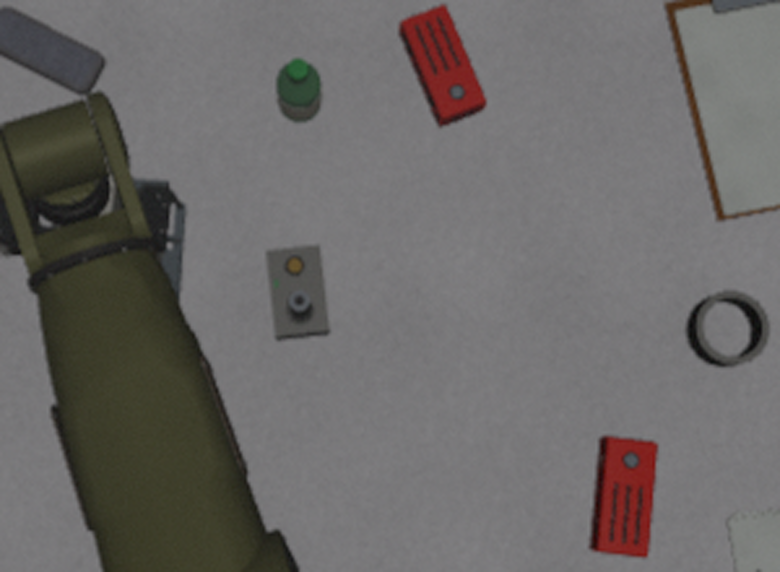

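View pics/s2c.png

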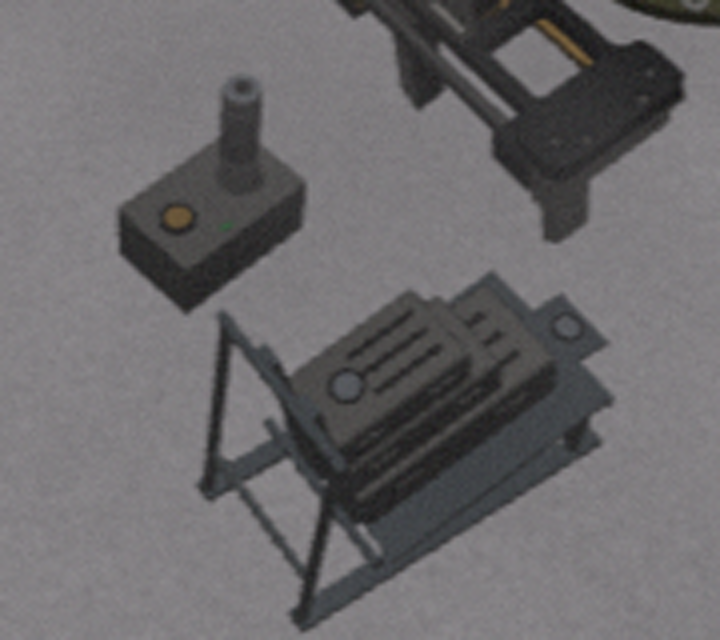

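Run:
```python
from h import *
z=np.load('/tmp/w28.npz');C=cloud(z['d'],z['K'],z['W']);C[...,2]-=.75
L=(C-O)@E3
for a,b,x0,x1,n in((115,124,-95,-4,'s'),(82,89,-115,-86,'m'),(45,51,-150,-105,'xl')):
    k=(L[...,2]>a)&(L[...,2]<b)&(abs(L[...,1])<36)&(L[...,0]<x1)&(L[...,0]>x0); Q=L[k]
    r=cv2.minAreaRect(Q[:,:2].astype(np.float32)); print(n,np.round(r[0],1),np.round(r[1],1),round(r[2],2),'front x',round(Q[:,0].min(),1),'z',round(np.median(Q[:,2]),1))
t=np.load('/tmp/t2.npz');C=cloud(t['d'],t['K'],t['W']);t0=np.load('/tmp/top.npz');C0=cloud(t0['d'],t0['K'],t0['W'])
for n,(u0,v0,u1,v1) in dict(tape=(435,195,485,240),bottle=(280,105,310,140),mug=(120,175,170,215),base=(280,180,310,225)).items():
    for c in(C0,C):
        s=c[v0:v1,u0:u1]; q=s[(s[...,2]>25)]; print(n,len(q),np.round(np.median(q,0),1))
```

```text
s [-48.3  -0.4] [88.5 54. ] 0.06 front x -92.5 z 120.0
m [-98.5  -0.2] [23.8 57.4] 0.18 front x -110.4 z 85.8
xl [-1.257e+02  1.000e-01] [65.  40.7] 89.99 front x -146.0 z 48.0
tape 339 [ 477.  -519.1   45.4]
tape 333 [ 477.7 -519.3   46. ]
bottle 320 [772.3  39.1 104.5]
bottle 318 [772.7  39.  103.3]
mug 403 [544.5 543.8  65.8]
mug 405 [544.  542.7  66.2]
base 713 [522.5  39.3  51.9]
base 710 [522.1  39.3  51.8]
```

```bash
python3 -c "
from cell import manip
print(manip.sign_off())"
```

```text
the job is handed in; nothing more can be done
None
```

The job is handed in at about 58.6 s on the clock. Three cases were present: case_xl, case_m and case_s; there was no case_l.

**Booking in:** I pressed the baton's nose about 3 mm in, at roughly 4–5 N, for more than a second each time. The order was rack button, XL, M, S, then the download contact. The scene gives no read-out of the log, so I only have position and force to show the presses registered. The baton is back in its pocket, standing upright with its top at 142 mm.

**Stacking:** I stacked XL, M and S on the rack lids up, slid each against the backstop until I felt 5–8 N, and then released it. Case S had been knocked about 30 mm aside after its reading; I measured it again before gripping it.

**Last checks** (all three good to about 0.5 mm):

| Case | Lid height above bed (measured / expected, mm) | Front end (measured / expected, mm) |
|---|---|---|
| XL | 48.0 / 48 | -146.0 / -146 |
| M | 85.8 / 86 | -110.4 / -110 |
| S | 120.0 / 120 | -92.5 / -92 |

- All three cases are centred to within 0.4 mm and straight to within about 0.2°.
- The tape, bottle, mug and base match their starting positions to within about 1 mm, which is the noise of the measurement, and the red cases were left alone.
- The fingers are open and clear of everything.
- None of the final checks failed; a first fit of S's lid was spoiled by the backstop and fingers in view, so I repeated it with those masked out.

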